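# Load the cheese press

## Task

Get the cheese press going: turn the cover until it unlocks, lift it off and stand it upright on the worktop or hob, clear of the press, and slide the whey tray fully home into the bay in the base. Only when the cover is off and the tray is home, put every ring weight lying about onto the press's upright rod, flat one on top of the other. Leave the other kitchen things where they are.

Things in the scene. Friction and masses are not known exactly. Their poses are not given: they have to be found in the camera images.
- press: Cheese press, fixed: white base 160 (x) x 150 (y) x 44 mm high; on it, at x = +10, a steel mould 100 mm across (rim at 100 mm), a white pressing plate 88 mm across (top at 104 mm) and an upright rod. Origin: centre of the underside, z up. Two lugs on the mould, below its rim, 57 mm from the rod axis, lie on +y and -y; the gaps on +x and -x are 80 degrees wide.
- bay_mouth (a point): Middle of the tray bay's mouth in the base's -x face (press x = -80 mm), 2 mm above the worktop; axes as the press, the tray goes in along +x. Bay 106 mm wide, 30 mm high, no floor (the tray slides on the worktop), wall at its end 135 mm in; the first 15 mm flare to about 120 mm at the mouth.
- rod_foot (a point): Foot of the upright steel rod, on the pressing plate, 104 mm above the worktop. Rod 14 mm in diameter, 66 mm long, the last 5 mm tapered. Axes as the press.
- rod_top (a point): Top of the rod, 170 mm above the worktop. Behind the press and the tray, to the right, a wall cabinet hangs 0.46 m above the worktop: keep the wrist in front of it.
- cover: White bayonet cover, 0.16 to 0.26 kg: round cap 129 mm across, 27 mm high, with a square hollow grip tower (36 x 36 mm, sides along its x and y) up to 96 mm, that houses the rod. Origin: centre of its lower edge, z up; 83 mm above the worktop while on the press. Two inner tabs 54 degrees wide, on its +x and -x (a small nib outside marks each), are held under the mould's lugs.
- cover_grip (a point): On the cover's axis, 75 mm above its origin: grip here across two flat sides. The cover starts turned 45 to 80 degrees clockwise (from above) of the press. Turn it counter-clockwise, it turns easily, until its x axis agrees with the press's x to 10 degrees (a stop lies 10 degrees past); then it lifts straight off, 90 mm up to clear the rod.
- tray: Steel whey tray, open on top: 135 (x) x 102 (y) x 24 mm, wall 4 mm, 0.12 to 0.2 kg. Origin: centre of the box's underside. A grip tongue 12 mm thick (y) stands out 35 mm from the middle of its -x end, 4 to 36 mm above the underside. It goes in +x end first; fully home it touches the bay's end wall, its front is flush with the base, its origin at x = -12.5, y = 0 mm of the press.
- tray_grip (a point): Where to grip the tongue, 87 mm from the tray's origin along its -x, 26 mm above its underside; pinch along the tray's y.
- weight_1: Steel ring weight, 60 mm across, 13 mm high, hole 18 mm in diameter through the middle, 0.26 kg. Origin at the centre of its underside. Three to five of the five alike weights are there, lying flat, on the hob glass (6 mm above the worktop); grip it across the outside.
- weight_2: Steel ring weight, 60 mm across, 13 mm high, hole 18 mm in diameter through the middle, 0.26 kg. Origin at the centre of its underside. Three to five of the five alike weights are there, lying flat, on the hob glass (6 mm above the worktop); grip it across the outside.
- weight_3: Steel ring weight, 60 mm across, 13 mm high, hole 18 mm in diameter through the middle, 0.26 kg. Origin at the centre of its underside. Three to five of the five alike weights are there, lying flat, on the hob glass (6 mm above the worktop); grip it across the outside.
- weight_4: Steel ring weight, 60 mm across, 13 mm high, hole 18 mm in diameter through the middle, 0.26 kg. Origin at the centre of its underside. Three to five of the five alike weights are there, lying flat, on the hob glass (6 mm above the worktop); grip it across the outside.
- weight_5: Steel ring weight, 60 mm across, 13 mm high, hole 18 mm in diameter through the middle, 0.26 kg. Origin at the centre of its underside. Three to five of the five alike weights are there, lying flat, on the hob glass (6 mm above the worktop); grip it across the outside.
- hob_knob (a point): Foot of the hob knob nearest the robot, world axes. The hob's four fixed knobs, 40 mm across and 28 mm high, stand in a row along its right edge: the others are 62, 124 and 185 mm farther in x and 17, 33 and 50 mm less in y.
- mug: Bystander: grey mug, 84 mm across, 91 mm high, handle to one side; origin on the worktop under its middle.
- glass: Bystander: glass tumbler, 81 mm across, 93 mm high.
- salt: Bystander: glass salt shaker, 44 mm across, 90 mm high.
- timer: Bystander: round kitchen timer, 65 mm across, 48 mm high.
- lemon_a: Bystander: lemon, 78 x 55 mm.
- lemon_b: Bystander: lemon, 72 x 57 mm.

How it is judged:
By the outcome, as a careful person would: the job done as asked, in the order asked, and still so for the second after the job is handed in, with the robot touching nothing.
Of weight_1, weight_2, weight_3, weight_4, weight_5 only 3 to 5 are there at a start; the rules pass over those that are not, and their reading is None.
At some moment in a run one of weight_1, weight_2, weight_3, weight_4, weight_5, tray may be knocked a few centimetres aside while the robot is not near it.
Once in a run the grip may slacken for a moment while it holds something.
It also fails if it takes over 210 s, if anything falls off the work surface, if the arm or the gripper's body presses on something with over 40 N, if the wrist force passes 120 N, or if a joint passes its speed limit or range.

## Robot

A 6-joint arm with a two-finger parallel gripper is mounted at the origin on a cart in front of the work surface, level with it; the furniture and walls round the work are solid. World frame = base frame: x ahead of the robot, y to its left, z up, the work surface at z = 0. Lengths are in m, angles in rad, forces in N, time in s.
With the tool pointing down it reaches from about 0.35 to 1 m from the base axis. Payload 7.1 kg.
Tool frame: the origin (TCP) lies between the finger pads; the fingertips stand 8 mm ahead of it and the grasp point (between the pads) lies 11 mm behind it; z points along the fingers, y is the line along which they close (so a half turn about z gives the same grasp; the last joint's range is limited). The gripper opens to 85 mm and grips with 20 to 120 N. Pads are 22 mm wide; open, the fingers measure 114 mm over their backs; the gripper's body (76 mm by 85 mm) begins 54 mm behind the grasp point. The pads swing forward as they close: fully open they stand 13 mm farther back than shut.
Start: joints at [1.163, 0.423, 1.63, -0, 1.089, -0.019], TCP at [0.237, 0.578, 0.239] pointing down, gripper open.
Joint ranges: [-3, 3], [-0.9, 2.11], [0.09, 2.58], [-1.31, 4.45], [0.11, 2.69], [-2.54, 2.54]. Speed limits (rad/s): [2.39, 2.39, 3.01, 3.14, 3.14, 3.14].

## Interface

Orientations are given as a unit quaternion [w, x, y, z].
In Python, from bench import bot gives the robot as it stands.
- The arm moves only by the tool shift_gripper, called after "Request:" as name(argument=value, ...), one argument or row to a line, values as JSON. Schema: {"type":"object","properties":{"deltas":{"type":"array","items":{"type":"number"},"minItems":7,"maxItems":140},"only":{"type":"string"},"quiet":{"type":"boolean"},"lines":{"type":"string"}},"required":["deltas"],"additionalProperties":false}. deltas is one flat list of numbers that holds 1 to 20 rows one after another, with no inner brackets; each row has 7 numbers: the finger opening in m, then dx, dy, dz in m, then a rotation vector rx, ry, rz in rad; each row is the pose to reach, as a shift and turn from the pose commanded when the call began, along the tool's axes at that moment; what a row does not reach only later rows make up. A row lasts 1/12 s, in which the tool goes at most 0.0417 m and 0.125 rad, less where a joint would pass 70% of its speed; a pose out of reach is approached as far as the arm can. The fingers move at their own pace and stop on an object; the grip force is fixed at half the most. Time passes only in rows, so rows that do not move let the fingers close. The tool returns the time, the measured TCP pose, the force, the opening and the grip force at its end. only (a regular expression) keeps the lines of the reply that match it, lines (a string "A,B") keeps lines A to B, and quiet returns only ok. Input that does not fit is refused with a message, and nothing moves.
- bot.get_state(): the state, without advancing time (a new reading comes with each control period).
- bot.capture(name): name is "scene" or "top" or "wrist"; returns a dict with "frame" (420x560x3 uint8, red, green, blue), "intrinsics" (3x3 intrinsics, pixels), "R" (3x3) and "t" (3): a world point X has camera coordinates R X + t; the wrist camera has in their place "hand_eye" (4x4, takes a point from camera to tool coordinates, whose origin is the TCP and whose axes are the flange's). Camera axes: x right, y down, z forward; pixel columns grow to the right and rows downward; lengths in m; the calibration is good to about 2 mm. A picture is of the moment at which its call begins: read the wrist's pose just before it. There is no depth.
- bot.close_job(): hands the job in; it is judged then, once.
The state is a dict: "time": time; "joint_pos": joint angles; "qvel": joint speeds; "effort": joint torques, N m; "ee_pos": TCP position; "tcp_rot": TCP orientation; "wrist_force": force on the tool from outside, world axes, zero at the start; "torque": the same for the moment, N m; "width": finger opening in m; "grip_force": force on a finger pad.
Only numpy, scipy, OpenCV 4.12 (cv2) and the standard library are available. Lean on these libraries where they do the work, as an engineer would, in place of code of your own. Each camera call takes 0.05 s, during which the arm holds its last target. There are 200 camera calls.

## Working session

There is one attempt and no reset: what is moved stays moved. The work goes in short steps, Python scripts to look and compute and a tool call to move; the robot and the scene stay as the last step left them, time stands still between calls to the robot, and variables do not carry over. Pictures are saved under pics/ and viewed, at most 14 in all, crops included, and the job is handed in when it is done.

```bash
ls; mkdir -p pics
```

Create h.py:
```python
import numpy as np, cv2
from bench import bot
from scipy.spatial.transform import Rotation as Rn
def Rt(q): return Rn.from_quat([q[1],q[2],q[3],q[0]]).as_matrix()
def cam(name,save=None):
    s=bot.get_state(); c=bot.capture(name); 
    if save: cv2.imwrite('pics/'+save,c['frame'][:,:,::-1])
    K=np.array(c['intrinsics'])
    if name=='wrist':
        H=np.array(c['hand_eye']); R=Rt(s['tcp_rot']); o=R@H[:3,3]+s['ee_pos']; A=R@H[:3,:3]
    else:
        A=np.array(c['R']).T; o=-A@np.array(c['t'])
    return dict(img=c['frame'],K=K,A=A,o=o)
def ray(c,u,v,z):
    d=c['A']@np.linalg.inv(c['K'])@np.array([u,v,1.]); return c['o']+d*(z-c['o'][2])/d[2]
def proj(c,X):
    p=c['K']@(c['A'].T@(np.array(X)-c['o'])); return p[:2]/p[2]
def state():
    s=bot.get_state(); print(round(s['time'],2),np.round(s['ee_pos'],4),np.round(s['tcp_rot'],3),'F',np.round(s['wrist_force'],1),'w',round(s['width'],4),round(s['grip_force'],1),'q',np.round(s['joint_pos'],2)); return s
def rel(p,yaw=None,axis='y'):
    """shift in tool axes to world p; yaw: wanted world heading of tool y axis (mod pi)"""
    s=bot.get_state(); R=Rt(s['tcp_rot']); d=R.T@(np.array(p)-s['ee_pos']); out=np.round(d,4)
    rz=None
    if yaw is not None:
        y=R[:,1]; a=np.arctan2(y[1],y[0]); e=(yaw-a+np.pi/2)%np.pi-np.pi/2; rz=-e*1.0
    print('d',out,'rz',rz,'toolR',np.round(R,3).tolist()); return d,rz
```

Run:
```python
from h import *
state()
for n in ('scene','top','wrist'):
    c=cam(n,n+'0.png'); print(n,c['o'],np.round(c['A'],2).tolist(),c['K'][0,0])
```

```text
bench.py
pics
0.0 [0.2367 0.5779 0.2385] [-0.     0.193  0.981 -0.001] F [ 0.5  0.5 -0. ] w 0.0854 0.0 q [ 1.16  0.42  1.63 -0.    1.09 -0.02]
scene [-0.43877763 -0.48456246  0.80716842] [[0.41, -0.47, 0.78], [-0.91, -0.19, 0.37], [-0.02, -0.86, -0.51]] 475.4703659637614
top [ 0.39268809 -0.01696943  1.1513987 ] [[0.02, -0.98, 0.18], [-1.0, -0.02, 0.01], [-0.01, -0.18, -0.98]] 382.48107220149274
wrist [0.17460843 0.60413125 0.37206217] [[0.38, 0.89, 0.25], [0.93, -0.37, -0.1], [-0.0, 0.27, -0.96]] 302.71564995203204
```

View pics/scene0.png

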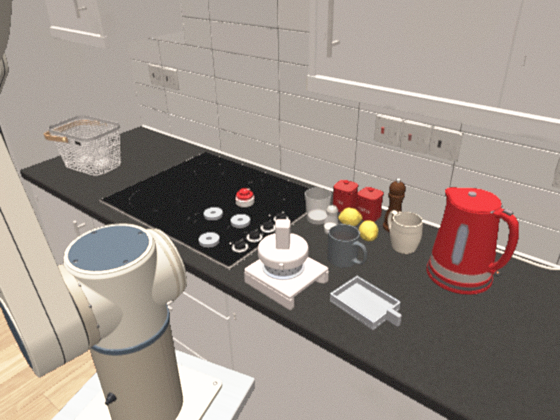

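View pics/top0.png

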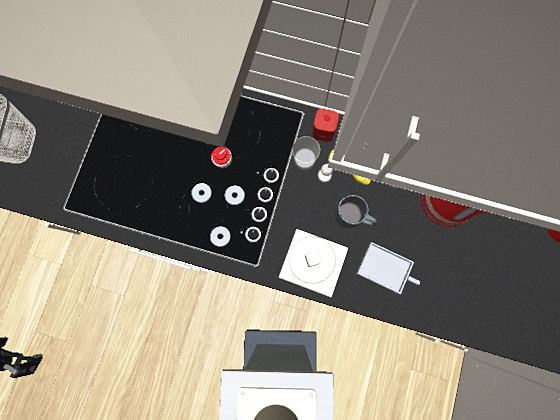

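Scene shows three ring weights (top view px (201,193), (235,195), (220,236)), press with cover at (313,263), and tray at (385,267) with its tongue to the right. The mug is at (353,210), the timer is red at (222,156), and the knobs run (271,175)–(253,234).

Run:
```python
from h import *
c=cam('top'); im=c['img']; g=im.min(axis=2)
def comps(th,x0,x1,y0,y1,z,amin=100):
    m=np.zeros(g.shape,np.uint8); m[y0:y1,x0:x1]=(g[y0:y1,x0:x1]>th)
    for k in cv2.findContours(m,cv2.RETR_EXTERNAL,cv2.CHAIN_APPROX_NONE)[0]:
        if cv2.contourArea(k)<amin: continue
        P=np.array([ray(c,u,v,z)[:2] for u,v in k[:,0,:]],np.float32)
        r=cv2.minAreaRect((P*1000).astype(np.float32)); print(z,np.round(k[:,0].mean(0)),cv2.contourArea(k),'rect',np.round(r[0]),np.round(r[1]),round(r[2],1))
comps(120,270,352,222,302,0.044)
comps(90,352,425,235,300,0.024)
comps(90,185,246,180,250,0.019,60)
im2=cv2.resize(im[160:310,180:430],None,fx=3.2,fy=3.2,interpolation=cv2.INTER_CUBIC); cv2.imwrite('pics/topc.png',im2[:,:,::-1])
```

```text
0.044 [290. 297.] 285.5 rect [366. -40.] [ 36. 127.] 1.2
0.044 [313. 262.] 2852.0 rect [459. -98.] [161. 151.] 70.8
0.024 [389. 269.] 1702.0 rect [ 441. -326.] [177. 105.] 65.5
0.019 [220. 236.] 302.0 rect [532. 180.] [60. 57.] 2.6
0.019 [234. 195.] 289.0 rect [660. 142.] [60. 58.] 46.3
0.019 [201. 192.] 286.5 rect [665. 243.] [60. 59.] 64.5
```

View pics/topc.png

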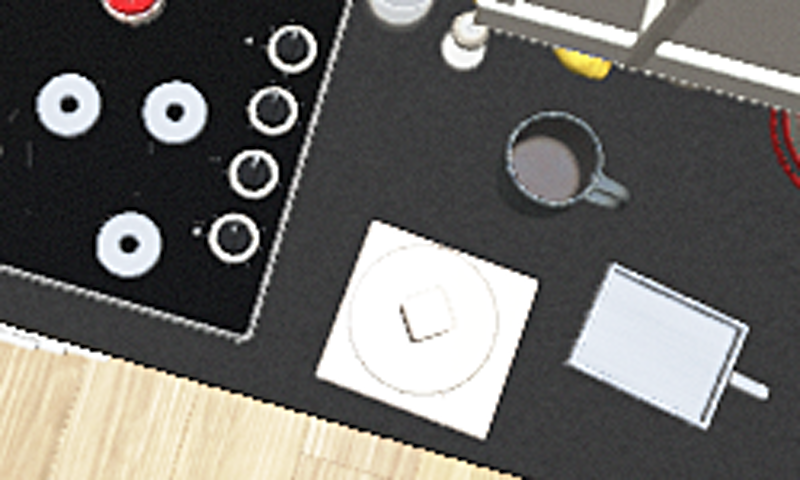

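Request:
shift_gripper(
  deltas=[0.085, -0.28, -0.155, -0.08, 0, 0, 0, 0.085, -0.28, -0.155, -0.08, 0, 0, 0, 0.085, -0.28, -0.155, -0.08, 0, 0, 0, 0.085, -0.28, -0.155, -0.08, 0, 0, 0, 0.085, -0.28, -0.155, -0.08, 0, 0, 0, 0.085, -0.28, -0.155, -0.08, 0, 0, 0, 0.085, -0.28, -0.155, -0.08, 0, 0, 0, 0.085, -0.446, -0.658, -0.08, 0, 0, 0, 0.085, -0.446, -0.658, -0.08, 0, 0, 0, 0.085, -0.446, -0.658, -0.08, 0, 0, 0, 0.085, -0.446, -0.658, -0.08, 0, 0, 0, 0.085, -0.446, -0.658, -0.08, 0, 0, 0, 0.085, -0.446, -0.658, -0.08, 0, 0, 0, 0.085, -0.446, -0.658, -0.08, 0, 0, 0, 0.085, -0.446, -0.658, -0.08, 0, 0, 0, 0.085, -0.446, -0.658, -0.08, 0, 0, 0, 0.085, -0.446, -0.658, -0.08, 0, 0, 0, 0.085, -0.446, -0.658, -0.08, 0, 0, 0, 0.085, -0.446, -0.658, -0.08, 0, 0, 0, 0.085, -0.446, -0.658, -0.08, 0, 0, 0],
)

```text
time: 1.87
ee_pos: [0.3999, -0.1858, 0.3193]
tcp_rot: [0.0, 0.193, 0.981, -0.0]
wrist_force: [1.1, 0.6, 0.1]
width: 0.0847
grip_force: 0.0
```

Run:
```python
from h import *
state(); cam('wrist','w1.png'); state()
```

```text
1.87 [ 0.3999 -0.1858  0.3193] [ 0.     0.193  0.981 -0.   ] F [1.1 0.6 0.1] w 0.0847 0.0 q [-0.46  0.05  1.93  0.    1.16 -1.64]
1.92 [ 0.4003 -0.1921  0.3197] [ 0.001  0.195  0.981 -0.002] F [ 1.2 -5.7  1.7] w 0.0849 0.0 q [-0.47  0.05  1.93 -0.    1.16 -1.65]
```

View pics/w1.png

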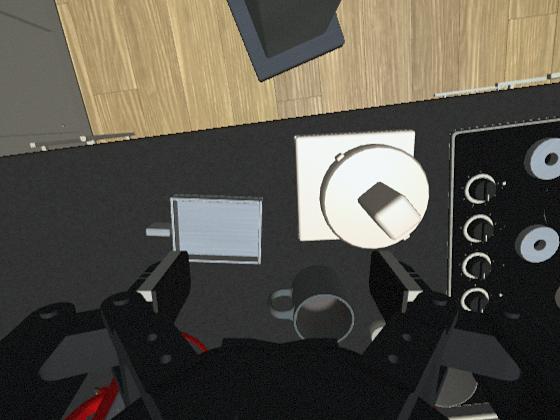

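The press base spans about (297,135)–(414,240). The nibs are at (340,157) and (406,236), the tower top near (398,220), and the tray spans (172,197)–(262,264) with its tongue at (158,230).

Create edges.py:
```python
from h import *
def edge(c,th,fixed,rng,lo,hi,z,first=True):
    """fixed='row': scan each row in rng over cols lo..hi for crossing of th; returns world pts"""
    g=c['img'].min(axis=2).astype(float); g=cv2.GaussianBlur(g,(3,3),0); P=[]
    for i in rng:
        p=g[i,lo:hi] if fixed=='row' else g[lo:hi,i]
        k=np.where((p[1:]>th)!=(p[:-1]>th))[0]
        if len(k)==0: continue
        k=k[0] if first else k[-1]
        t=lo+k+(th-p[k])/(p[k+1]-p[k])
        P.append(ray(c,t,i,z) if fixed=='row' else ray(c,i,t,z))
    P=np.array(P)[:,:2]; vx,vy,x0,y0=cv2.fitLine(P.astype(np.float32),cv2.DIST_HUBER,0,1e-5,1e-5).ravel()
    a=np.degrees(np.arctan2(vy,vx))%180
    return np.array([x0,y0]),a
```

Run:
```python
from edges import *
state(); c=cam('wrist','w2.png')
for nm,a in dict(left=('row',range(150,230,3),285,310,.044),top=('col',list(range(302,330,3))+list(range(355,408,3)),120,145,.044),bottom=('col',range(302,345,3),225,255,.044)).items():
    f,r,lo,hi,z=a; print(nm,*edge(c,120,f,r,lo,hi,z))
for nm,a in dict(tl=('row',range(205,255,3),162,182,.024),tr=('row',range(205,255,3),250,275,.024),tt=('col',range(180,255,3),180,205,.024),tb=('col',range(200,255,3),255,275,.024),tong_t=('col',range(149,166,2),212,230,.036),tong_b=('col',range(149,166,2),230,245,.036)).items():
    f,r,lo,hi,z=a
    try: print(nm,*edge(c,90,f,r,lo,hi,z,first=nm in('tl','tt','tong_t')))
    except Exception as e: print(nm,e)
im=c['img']
b=cv2.resize(im[110:280,140:440],None,fx=2.6,fy=2.6,interpolation=cv2.INTER_CUBIC); cv2.imwrite('pics/w2c.png',b[:,:,::-1])
```

```text
1.92 [ 0.4003 -0.1921  0.3197] [ 0.001  0.195  0.981 -0.002] F [ 1.2 -5.7  1.7] w 0.0849 0.0 q [-0.47  0.05  1.93 -0.    1.16 -1.65]
left [ 0.42701825 -0.16985433] 160.79196
top [ 0.38756993 -0.07966197] 70.759186
bottom [ 0.51241    -0.17214867] 70.23883
tl [ 0.4239977  -0.37051323] 155.89995
tr [ 0.47203562 -0.24354762] 155.82672
tt [ 0.40364808 -0.28716084] 65.40565
tb [ 0.5010023 -0.3218095] 65.3868
tong_t [ 0.4073893  -0.38692415] 68.14296
tong_b [ 0.4181436  -0.39278102] 63.861847
```

View pics/w2c.png

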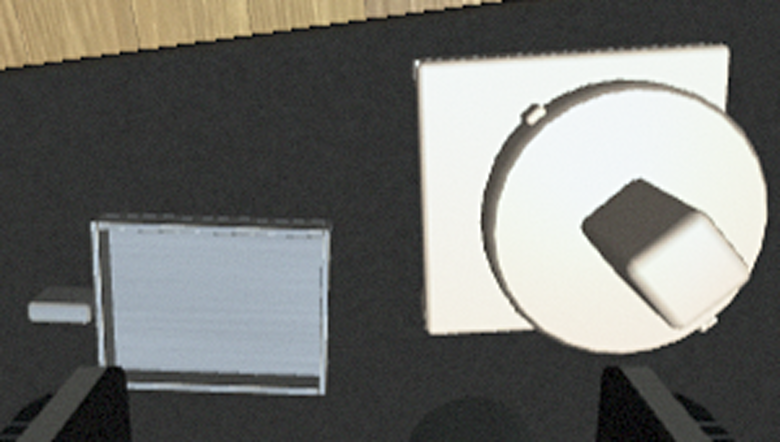

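Run:
```python
from edges import *
c=cam('wrist')
Q=np.array([ray(c,140+u/2.6,110+v/2.6,.179)[:2] for u,v in [(697,208),(748,270),(680,326),(628,264)]])
print(Q.mean(0)); 
for i in range(4):
    d=Q[(i+1)%4]-Q[i]; print(np.linalg.norm(d),np.degrees(np.arctan2(d[1],d[0]))%90)
N=[ray(c,345.8,153.8,.09)[:2],ray(c,412.7,233.8,.09)[:2]]; d=N[1]-N[0]; print(N,np.linalg.norm(d),np.degrees(np.arctan2(d[1],d[0])), (N[0]+N[1])/2)
s=state()
for yaw in (20,): rel([.4635,-.0873,.147],np.radians(yaw))
```

```text
[ 0.46155748 -0.08533808]
0.0313473439017573 19.88479700235575
0.031240993404545392 21.57392050232363
0.03223782727497977 19.14563591623903
0.030811554068408603 19.94630048874292
[array([ 0.40382111, -0.10418236]), array([ 0.53254344, -0.05879922])] 0.13648834085297434 19.42092523440116 [ 0.46818228 -0.08149079]
2.02 [ 0.4001 -0.1863  0.319 ] [-0.     0.196  0.981 -0.   ] F [ 0.1  0.9 -0.1] w 0.0853 0.0 q [-0.46  0.05  1.93 -0.    1.16 -1.64]
d [-0.0205  0.1158  0.172 ] rz 0.8273773373574871 toolR [[-0.923, 0.384, -0.0], [0.384, 0.923, -0.0], [-0.0, -0.0, -1.0]]
```

Create pt.py:
```python
from edges import *
state(); c=cam('wrist')
def L(th,f,r,lo,hi,z,first): return edge(c,th,f,r,lo,hi,z,first)
l=L(120,'row',range(150,225,3),280,315,.044,True); t=L(120,'col',list(range(312,330,3))+list(range(355,403,3)),120,148,.044,True); b=L(120,'col',range(312,345,3),225,255,.044,True)
a=np.radians(np.mean([l[1]-90,t[1],b[1]])); u=np.array([np.cos(a),np.sin(a)]); v=np.array([-u[1],u[0]])
cu=l[0]@u+.08; print('press',np.degrees(a),l[1]-90,t[1],b[1],'width',t[0]@v-b[0]@v,'c',u*cu+v*(t[0]@v+b[0]@v)/2)
l=L(90,'row',range(205,250,3),162,186,.024,True); r=L(90,'row',range(205,250,3),252,280,.024,False); t=L(90,'col',range(190,250,3),180,208,.024,True); b=L(90,'col',range(205,250,3),250,275,.024,False)
a=np.radians(np.mean([l[1]-90,r[1]-90,t[1],b[1]])); u=np.array([np.cos(a),np.sin(a)]); v=np.array([-u[1],u[0]])
print('tray',np.degrees(a),'LW',(r[0]-l[0])@u,(t[0]-b[0])@v,'c',u*(l[0]+r[0])@u/2+v*((t[0]+b[0])@v)/2, (l[0]@u+r[0]@u)/2*u+v*((t[0]+b[0])@v)/2)
```

```bash
python3 pt.py
```

```text
2.02 [ 0.4001 -0.1863  0.319 ] [-0.     0.196  0.981 -0.   ] F [ 0.1  0.9 -0.1] w 0.0853 0.0 q [-0.46  0.05  1.93 -0.    1.16 -1.64]
press 72.04202 70.76146 70.84713 74.51752 width 0.14514312 c [ 0.45919085 -0.09615588]
tray 65.61752 LW 0.13557869 0.102908805 c [ 0.31338704 -0.39837244] [ 0.4506707 -0.308254 ]
```

Request:
shift_gripper(
  deltas=[0.085, -0.021, 0.116, 0.02, 0, 0, 0.827, 0.085, -0.021, 0.116, 0.02, 0, 0, 0.827, 0.085, -0.021, 0.116, 0.02, 0, 0, 0.827, 0.085, -0.021, 0.116, 0.08, 0, 0, 0.827, 0.085, -0.021, 0.116, 0.08, 0, 0, 0.827, 0.085, -0.021, 0.116, 0.08, 0, 0, 0.827, 0.085, -0.021, 0.116, 0.08, 0, 0, 0.827, 0.085, -0.021, 0.116, 0.08, 0, 0, 0.827, 0.085, -0.021, 0.116, 0.08, 0, 0, 0.827, 0.085, -0.021, 0.116, 0.08, 0, 0, 0.827, 0.085, -0.021, 0.116, 0.08, 0, 0, 0.827],
)

```text
time: 2.98
ee_pos: [0.4641, -0.0839, 0.2394]
tcp_rot: [0.0, 0.57, 0.822, 0.0]
wrist_force: [0.0, 0.4, -0.5]
width: 0.0852
grip_force: 0.0
```

Run:
```python
from h import *
state(); rel([.4625,-.0865,.147],np.radians(20))
```

```text
2.98 [ 0.4641 -0.0839  0.2394] [0.    0.57  0.822 0.   ] F [ 0.   0.4 -0.5] w 0.0852 0.0 q [-0.2   0.2   1.96  0.    0.99 -0.56]
d [-0.0018 -0.0024  0.0924] rz 0.009130898300486301 toolR [[-0.351, 0.937, 0.001], [0.937, 0.351, -0.0], [-0.0, 0.001, -1.0]]
```

Descend, close, let settle.

Request:
shift_gripper(
  deltas=[0.085, -0.002, -0.002, 0.03, 0, 0, 0, 0.085, -0.002, -0.002, 0.06, 0, 0, 0, 0.085, -0.002, -0.002, 0.08, 0, 0, 0, 0.085, -0.002, -0.002, 0.092, 0, 0, 0, 0.085, -0.002, -0.002, 0.092, 0, 0, 0, 0.02, -0.002, -0.002, 0.092, 0, 0, 0, 0.02, -0.002, -0.002, 0.092, 0, 0, 0, 0.02, -0.002, -0.002, 0.092, 0, 0, 0, 0.02, -0.002, -0.002, 0.092, 0, 0, 0, 0.02, -0.002, -0.002, 0.092, 0, 0, 0, 0.02, -0.002, -0.002, 0.092, 0, 0, 0, 0.02, -0.002, -0.002, 0.092, 0, 0, 0, 0.02, -0.002, -0.002, 0.092, 0, 0, 0, 0.02, -0.002, -0.002, 0.092, 0, 0, 0],
)

```text
time: 4.15
ee_pos: [0.4636, -0.087, 0.1482]
tcp_rot: [0.001, 0.571, 0.821, 0.0]
wrist_force: [-1.2, 0.8, 7.2]
width: 0.0357
grip_force: 59.5
```

Run:
```python
from h import *
state(); rel([.4625,-.0865,.147],np.radians(20))
```

```text
4.15 [ 0.4636 -0.087   0.1482] [0.001 0.571 0.821 0.   ] F [-1.2  0.8  7.2] w 0.0357 59.5 q [-0.21  0.34  2.03  0.    0.77 -0.57]
d [ 0.0009 -0.0008  0.0012] rz 0.006001450596284652 toolR [[-0.348, 0.938, 0.002], [0.938, 0.348, -0.0], [-0.001, 0.002, -1.0]]
```

Request:
shift_gripper(
  deltas=[0.02, 0, 0, 0, 0, 0, -0.1, 0.02, 0, 0, 0, 0, 0, -0.2, 0.02, 0, 0, 0, 0, 0, -0.3, 0.02, 0, 0, 0, 0, 0, -0.4, 0.02, 0, 0, 0, 0, 0, -0.5, 0.02, 0, 0, 0, 0, 0, -0.6, 0.02, 0, 0, 0, 0, 0, -0.7, 0.02, 0, 0, 0, 0, 0, -0.8, 0.02, 0, 0, 0, 0, 0, -0.87, 0.02, 0, 0, 0, 0, 0, -0.888, 0.02, 0, 0, 0, 0, 0, -0.888, 0.02, 0, 0, 0, 0, 0, -0.888],
)

```text
time: 5.15
ee_pos: [0.4638, -0.0871, 0.1482]
tcp_rot: [0.001, 0.163, 0.987, -0.0]
wrist_force: [-0.3, 0.0, 5.5]
width: 0.0353
grip_force: 59.0
```

Run:
```python
from h import *
s=state(); print(s['torque']); rel([.4625,-.0865,.147],np.radians(70.8))
```

```text
5.15 [ 0.4638 -0.0871  0.1482] [ 0.001  0.163  0.987 -0.   ] F [-0.3  0.   5.5] w 0.0353 59.0 q [-0.21  0.34  2.03 -0.    0.77 -1.45]
[-0.06219637  0.10391441  0.17532786]
d [0.0014 0.0002 0.0012] rz 0.007922539936616957 toolR [[-0.947, 0.321, 0.002], [0.321, 0.947, -0.001], [-0.003, 0.0, -1.0]]
```

Cover followed. Lift 105 mm.

Request:
shift_gripper(
  deltas=[0.02, 0, 0, -0.01, 0, 0, 0, 0.02, 0, 0, -0.02, 0, 0, 0, 0.02, 0, 0, -0.04, 0, 0, 0, 0.02, 0, 0, -0.06, 0, 0, 0, 0.02, 0, 0, -0.08, 0, 0, 0, 0.02, 0, 0, -0.1, 0, 0, 0, 0.02, 0, 0, -0.11, 0, 0, 0, 0.02, 0, 0, -0.11, 0, 0, 0, 0.02, 0, 0, -0.11, 0, 0, 0],
)

```text
time: 5.9
ee_pos: [0.4628, -0.0869, 0.2574]
tcp_rot: [0.001, 0.163, 0.987, -0.0]
wrist_force: [-0.7, 0.0, -3.3]
width: 0.0358
grip_force: 59.9
```

Run:
```python
from h import *
state(); cam('scene','s2.png'); rel([.57,.36,.26],None)
```

```text
5.9 [ 0.4628 -0.0869  0.2574] [ 0.001  0.163  0.987 -0.   ] F [-0.7  0.  -3.3] w 0.0358 59.9 q [-0.21  0.17  1.94  0.    1.03 -1.45]
d [ 0.0418  0.4577 -0.0035] rz None toolR [[-0.947, 0.322, -0.001], [0.322, 0.947, 0.0], [0.001, -0.0, -1.0]]
```

View pics/s2.png

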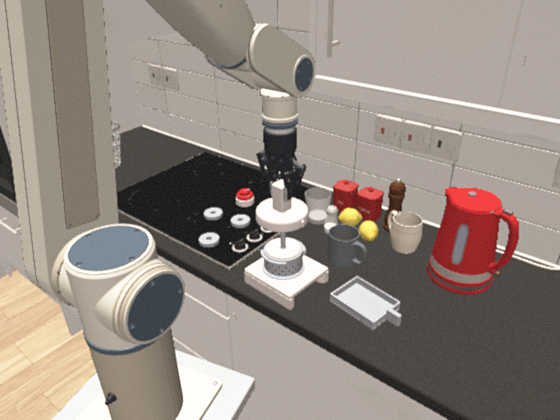

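Cover is held at (282,195), clear of the rod (285,240), with the press exposed and the tray untouched. Next I'll check hood clearance and the hob edge for the set-down spot.

Run:
```python
from h import *
c=cam('top'); 
for p in [(65,208),(258,264),(100,115),(303,113)]: print(p,ray(c,*p,.006)[:2])
for z in (.4,.5,.6,.7): print('hood corner',z,ray(c,220,140,z)[:2], ray(c,20,100,z)[:2])
c=cam('scene')
for X in [(.8,.3,.5),(.8,.3,.6),(.9,.2,.6),(.9,.2,.7),(.75,.4,.6)]: print(X,proj(c,X))
rel([.63,.42,.27])
```

```text
(65, 208) [0.61048983 0.66094775]
(258, 264) [0.45208102 0.06291383]
(100, 115) [0.91659638 0.58564088]
(303, 113) [ 0.93462695 -0.06572911]
hood corner 0.4 [0.68539852 0.12247137] [0.76744356 0.5528217 ]
hood corner 0.5 [0.64644311 0.10391387] [0.71756917 0.47699097]
hood corner 0.6 [0.6074877  0.08535637] [0.66769479 0.40116024]
hood corner 0.7 [0.56853229 0.06679888] [0.61782041 0.32532951]
(0.8, 0.3, 0.5) [204.13511406  47.44222262]
(0.8, 0.3, 0.6) [200.77952923  11.30251687]
(0.9, 0.2, 0.6) [247.8335906    7.47233967]
(0.9, 0.2, 0.7) [246.11033477 -30.44664305]
(0.75, 0.4, 0.6) [161.4496323   12.56631618]
d [ 0.0041  0.5339 -0.0142] rz None toolR [[-0.947, 0.322, -0.002], [0.322, 0.947, 0.0], [0.002, -0.0, -1.0]]
```

Request:
shift_gripper(
  deltas=[0.02, 0, 0.03, 0, 0, 0, 0, 0.02, 0, 0.065, 0, 0, 0, 0, 0.02, 0, 0.1, 0, 0, 0, 0, 0.02, 0, 0.14, 0, 0, 0, 0, 0.02, 0, 0.18, 0, 0, 0, 0, 0.02, 0, 0.22, 0, 0, 0, 0, 0.02, 0, 0.26, 0, 0, 0, 0, 0.02, 0.004, 0.30, 0, 0, 0, 0, 0.02, 0.004, 0.34, 0, 0, 0, 0, 0.02, 0.004, 0.38, 0, 0, 0, 0, 0.02, 0.004, 0.42, 0, 0, 0, 0, 0.02, 0.004, 0.46, 0, 0, 0, 0, 0.02, 0.004, 0.49, 0.04, 0, 0, 0, 0.02, 0.004, 0.52, 0.08, 0, 0, 0, 0.02, 0.004, 0.534, 0.11, 0, 0, 0, 0.02, 0.004, 0.534, 0.13, 0, 0, 0, 0.02, 0.004, 0.534, 0.13, 0, 0, 0, 0.02, 0.004, 0.534, 0.13, 0, 0, 0],
)

```text
time: 7.55
ee_pos: [0.629, 0.4189, 0.1232]
tcp_rot: [-0.003, 0.163, 0.987, -0.002]
wrist_force: [0.3, -0.2, -0.6]
width: 0.0355
grip_force: 60.6
```

Run:
```python
from h import *
s=state(); print(s['torque'])
rel([.63,.42,.0715])
```

```text
7.55 [0.629  0.4189 0.1232] [-0.003  0.163  0.987 -0.002] F [ 0.3 -0.2 -0.6] w 0.0355 60.6 q [ 0.57  0.74  1.36 -0.    1.05 -0.67]
[-0.02409428 -0.02825448 -0.02857168]
d [-0.0008  0.0016  0.0517] rz None toolR [[-0.947, 0.321, -0.006], [0.321, 0.947, -0.004], [0.004, -0.006, -1.0]]
```

Request:
shift_gripper(
  deltas=[0.02, 0, 0, 0.02, 0, 0, 0, 0.02, 0, 0, 0.035, 0, 0, 0, 0.02, 0, 0, 0.044, 0, 0, 0, 0.02, 0, 0, 0.047, 0, 0, 0, 0.02, 0, 0, 0.048, 0, 0, 0, 0.02, 0, 0, 0.048, 0, 0, 0, 0.02, 0, 0, 0.048, 0, 0, 0],
)

```text
time: 8.13
ee_pos: [0.6315, 0.4202, 0.0802]
tcp_rot: [0.001, 0.163, 0.987, 0.001]
wrist_force: [-0.6, -0.1, -1.1]
width: 0.0357
grip_force: 60.9
```

Run:
```python
from h import *
state(); cam('scene')
```

```text
8.13 [0.6315 0.4202 0.0802] [0.001 0.163 0.987 0.001] F [-0.6 -0.1 -1.1] w 0.0357 60.9 q [ 0.57  0.79  1.38 -0.    0.97 -0.67]
```

Request:
shift_gripper(
  deltas=[0.02, 0, 0, 0.002, 0, 0, 0, 0.02, 0, 0, 0.004, 0, 0, 0, 0.02, 0, 0, 0.006, 0, 0, 0, 0.02, 0, 0, 0.007, 0, 0, 0, 0.02, 0, 0, 0.008, 0, 0, 0, 0.02, 0, 0, 0.008, 0, 0, 0, 0.02, 0, 0, 0.008, 0, 0, 0],
)

```text
time: 8.77
ee_pos: [0.6307, 0.4199, 0.0717]
tcp_rot: [-0.0, 0.163, 0.987, -0.0]
wrist_force: [-3.0, -2.4, 5.0]
width: 0.0353
grip_force: 61.5
```

Request:
shift_gripper(
  deltas=[0.06, 0, 0, 0, 0, 0, 0, 0.085, 0, 0, 0, 0, 0, 0, 0.085, 0, 0, 0, 0, 0, 0, 0.085, 0, 0, 0, 0, 0, 0, 0.085, 0, 0, 0, 0, 0, 0, 0.085, 0, 0, -0.02, 0, 0, 0, 0.085, 0, 0, -0.05, 0, 0, 0, 0.085, 0, 0, -0.09, 0, 0, 0, 0.085, 0, 0, -0.13, 0, 0, 0, 0.085, 0, 0, -0.17, 0, 0, 0, 0.085, 0, 0, -0.19, 0, 0, 0, 0.085, 0, 0, -0.19, 0, 0, 0],
)

```text
time: 9.77
ee_pos: [0.6336, 0.4216, 0.2688]
tcp_rot: [0.004, 0.163, 0.987, 0.004]
wrist_force: [0.1, 0.6, 1.3]
width: 0.085
grip_force: 0.0
```

Run:
```python
from h import *
state(); c=cam('wrist','w3.png'); 
a=np.radians(65.6); u=np.array([np.cos(a),np.sin(a)]); g=np.array([.4507,-.3083])-.087*u; print('tray grip',g)
rel([g[0],g[1],.25],a+np.pi/2)
```

```text
9.77 [0.6336 0.4216 0.2688] [0.004 0.163 0.987 0.004] F [0.1 0.6 1.3] w 0.085 0.0 q [ 0.57  0.6   1.27 -0.    1.26 -0.67]
tray grip [ 0.41475991 -0.38752948]
d [-0.0542 -0.8355  0.011 ] rz -1.4727563945960505 toolR [[-0.947, 0.322, 0.006], [0.322, 0.947, 0.004], [-0.004, 0.005, -1.0]]
```

View pics/w3.png

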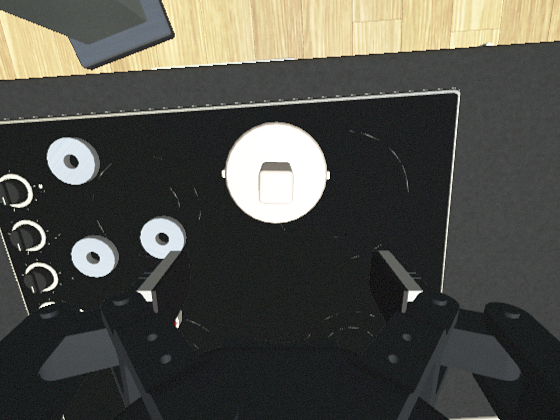

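The cover stands upright on the hob at (276,172), clear of the three weights at (73,160), (95,256) and (163,237). Now to the tray tongue.

Request:
shift_gripper(
  deltas=[0.085, 0, -0.04, 0, 0, 0, 0.1, 0.085, 0, -0.08, 0, 0, 0, 0.2, 0.085, 0, -0.12, 0, 0, 0, 0.3, 0.085, 0, -0.16, 0, 0, 0, 0.4, 0.085, 0, -0.20, 0, 0, 0, 0.5, 0.085, 0, -0.24, 0, 0, 0, 0.6, 0.085, 0, -0.28, 0, 0, 0, 0.7, 0.085, 0, -0.32, 0, 0, 0, 0.8, 0.085, 0, -0.36, 0, 0, 0, 0.9, 0.085, 0, -0.40, 0, 0, 0, 1, 0.085, 0, -0.44, 0, 0, 0, 1.1, 0.085, 0, -0.48, 0, 0, 0, 1.2, 0.085, 0, -0.52, 0, 0, 0, 1.3, 0.085, -0.03, -0.56, 0, 0, 0, 1.4, 0.085, -0.05, -0.60, 0, 0, 0, 1.5, 0.085, -0.055, -0.64, 0, 0, 0, 1.6, 0.085, -0.055, -0.68, 0, 0, 0, 1.67, 0.085, -0.055, -0.72, 0, 0, 0, 1.67, 0.085, -0.055, -0.76, 0, 0, 0, 1.67, 0.085, -0.055, -0.78, 0, 0, 0, 1.67],
)

```text
time: 11.48
ee_pos: [0.4298, -0.3392, 0.2595]
tcp_rot: [-0.001, 0.841, 0.54, -0.001]
wrist_force: [0.3, 0.6, -0.2]
width: 0.0853
grip_force: 0.0
```

Run:
```python
from h import *
state(); c=cam('wrist','w4.png'); rel([.4148,-.3875,.25],np.radians(-24.4))
for n,X in dict(tongue=[.4148,-.3875,.036],c=[.4507,-.3083,0.024]).items(): print(n,proj(c,X))
```

```text
11.48 [ 0.4298 -0.3392  0.2595] [-0.001  0.841  0.54  -0.001] F [ 0.3  0.6 -0.2] w 0.0853 0.0 q [-0.69  0.29  1.78 -0.    1.07 -0.26]
d [-0.0478  0.006   0.0097] rz -0.004318321300567307 toolR [[0.417, 0.909, -0.002], [0.909, -0.417, -0.001], [-0.002, -0.001, -1.0]]
tongue [285.2682581  219.53397838]
c [285.27025718 147.62458192]
```

View pics/w4.png

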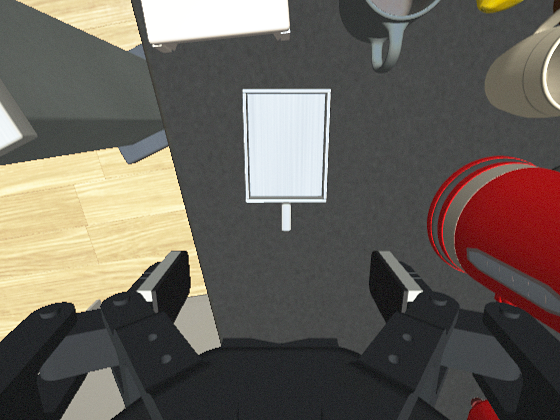

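Tray at (286,145), tongue (286,217), as predicted. I'll descend and pinch.

Request:
shift_gripper(
  deltas=[0.06, -0.03, 0.006, 0.03, 0, 0, 0, 0.06, -0.048, 0.006, 0.07, 0, 0, 0, 0.06, -0.048, 0.006, 0.11, 0, 0, 0, 0.06, -0.048, 0.006, 0.15, 0, 0, 0, 0.06, -0.048, 0.006, 0.19, 0, 0, 0, 0.06, -0.048, 0.006, 0.22, 0, 0, 0, 0.06, -0.048, 0.006, 0.235, 0, 0, 0, 0.06, -0.048, 0.006, 0.243, 0, 0, 0, 0.06, -0.048, 0.006, 0.243, 0, 0, 0, 0.06, -0.048, 0.006, 0.243, 0, 0, 0, 0.005, -0.048, 0.006, 0.243, 0, 0, 0, 0.005, -0.048, 0.006, 0.243, 0, 0, 0, 0.005, -0.048, 0.006, 0.243, 0, 0, 0, 0.005, -0.048, 0.006, 0.243, 0, 0, 0, 0.005, -0.048, 0.006, 0.243, 0, 0, 0, 0.005, -0.048, 0.006, 0.243, 0, 0, 0, 0.005, -0.048, 0.006, 0.243, 0, 0, 0, 0.005, -0.048, 0.006, 0.243, 0, 0, 0, 0.005, -0.048, 0.006, 0.243, 0, 0, 0],
)

```text
time: 13.12
ee_pos: [0.418, -0.3829, 0.0193]
tcp_rot: [0.001, 0.841, 0.541, 0.0]
wrist_force: [-1.1, 1.3, 6.1]
width: 0.011
grip_force: 58.7
```

Run:
```python
from h import *
s=state(); rel([.4148,-.3875,.015],np.radians(-24.4))
a=np.radians(70.8); u=np.array([np.cos(a),np.sin(a)]); P=np.array([.4600,-.0965])
for x in (-.0125-.135-.02,-.0125): 
    o=P+u*x; g=o-.087*u; print('pre',x,g); rel([g[0],g[1],s['ee_pos'][2]],a-np.pi/2)
```

```text
13.12 [ 0.418  -0.3829  0.0193] [0.001 0.841 0.541 0.   ] F [-1.1  1.3  6.1] w 0.011 58.7 q [-0.76  0.67  1.86 -0.    0.61 -0.34]
d [-0.0055 -0.001   0.0043] rz -0.001104592381648395 toolR [[0.414, 0.91, 0.001], [0.91, -0.414, -0.001], [-0.001, 0.002, -1.0]]
pre -0.1675 [ 0.37630344 -0.33684379]
d [ 0.0247 -0.0571 -0.0001] rz -0.09186171348535344 toolR [[0.414, 0.91, 0.001], [0.91, -0.414, -0.001], [-0.001, 0.002, -1.0]]
pre -0.0125 [ 0.42727777 -0.19046545]
d [ 0.179  -0.0713 -0.0002] rz -0.09186171348535344 toolR [[0.414, 0.91, 0.001], [0.91, -0.414, -0.001], [-0.001, 0.002, -1.0]]
```

Request:
shift_gripper(
  deltas=[0.005, 0.0, -0.01, 0, 0, 0, -0.015, 0.005, 0.0, -0.02, 0, 0, 0, -0.03, 0.005, 0.005, -0.03, 0, 0, 0, -0.045, 0.005, 0.01, -0.04, 0, 0, 0, -0.06, 0.005, 0.015, -0.05, 0, 0, 0, -0.08, 0.005, 0.025, -0.057, 0, 0, 0, -0.092, 0.005, 0.029, -0.057, 0, 0, 0, -0.092, 0.005, 0.029, -0.057, 0, 0, 0, -0.092, 0.005, 0.029, -0.057, 0, 0, 0, -0.092],
)

```text
time: 13.87
ee_pos: [0.3771, -0.3322, 0.0192]
tcp_rot: [0.0, 0.815, 0.58, 0.0]
wrist_force: [-2.1, 1.2, 12.8]
width: 0.0109
grip_force: 60.4
```

Run:
```python
from h import *
s=state(); c=cam('wrist','w5.png'); t=cam('top')
a=np.radians(70.8); u=np.array([np.cos(a),np.sin(a)]); v=np.array([-u[1],u[0]]); P=np.array([.4600,-.0965])
d=s['ee_pos'][:2]-P; print('tcp in press',d@u,d@v)
im=t['img'][200:310,260:440]; cv2.imwrite('pics/t5.png',cv2.resize(im,None,fx=4,fy=4,interpolation=cv2.INTER_CUBIC)[:,:,::-1])
```

```text
13.87 [ 0.3771 -0.3322  0.0192] [0.    0.815 0.58  0.   ] F [-2.1  1.2 12.8] w 0.0109 60.4 q [-0.75  0.62  2.   -0.    0.52 -0.41]
tcp in press -0.24982878260311572 0.000798674700809326
```

View pics/w5.png

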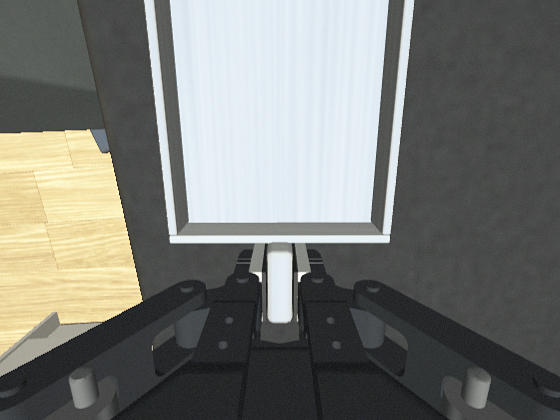

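Tray is square in the grip and aligned: end edge at row 240, tongue centred at col 280. Slide it in.

Request:
shift_gripper(
  deltas=[0.005, 0.01, 0.001, -0.002, 0, 0, 0, 0.005, 0.02, 0.001, -0.002, 0, 0, 0, 0.005, 0.03, 0.001, -0.002, 0, 0, 0, 0.005, 0.04, 0.001, -0.002, 0, 0, 0, 0.005, 0.05, 0.001, -0.002, 0, 0, 0, 0.005, 0.05, 0.001, -0.002, 0, 0, 0],
)

```text
time: 14.47
ee_pos: [0.3949, -0.2833, 0.0198]
tcp_rot: [-0.001, 0.815, 0.58, -0.0]
wrist_force: [0.2, -0.5, -0.8]
width: 0.011
grip_force: 58.5
```

Request:
shift_gripper(
  deltas=[0.005, 0.01, 0, 0, 0, 0, 0, 0.005, 0.02, 0, 0, 0, 0, 0, 0.005, 0.03, 0, 0, 0, 0, 0, 0.005, 0.04, 0, 0, 0, 0, 0, 0.005, 0.05, 0, 0, 0, 0, 0, 0.005, 0.05, 0, 0, 0, 0, 0],
)

```text
time: 14.97
ee_pos: [0.4116, -0.2365, 0.02]
tcp_rot: [-0.0, 0.815, 0.58, -0.0]
wrist_force: [0.4, 0.2, -2.0]
width: 0.011
grip_force: 58.5
```

Run:
```python
from h import *
s=state(); c=cam('wrist'); t=cam('top')
a=np.radians(70.8); u=np.array([np.cos(a),np.sin(a)]); v=np.array([-u[1],u[0]]); P=np.array([.4600,-.0965])
d=s['ee_pos'][:2]-P; print('tcp in press',d@u,d@v)
e=ray(c,280,240,.024)[:2]-P; print('tray end if same px',e@u,e@v)
```

```text
14.97 [ 0.4116 -0.2365  0.02  ] [-0.     0.815  0.58  -0.   ] F [ 0.4  0.2 -2. ] w 0.011 58.5 q [-0.55  0.6   2.06  0.    0.49 -0.21]
tcp in press -0.14811860704901345 -0.0003567342342753942
tray end if same px -0.1330627892910703 -0.00031181537269925395
```

Request:
shift_gripper(
  deltas=[0.005, 0.01, 0, 0, 0, 0, 0, 0.005, 0.018, 0, 0, 0, 0, 0, 0.005, 0.026, 0, 0, 0, 0, 0, 0.005, 0.034, 0, 0, 0, 0, 0, 0.005, 0.034, 0, 0, 0, 0, 0],
)

```text
time: 15.48
ee_pos: [0.4228, -0.2048, 0.02]
tcp_rot: [-0.0, 0.815, 0.58, -0.0]
wrist_force: [0.7, -0.4, -1.3]
width: 0.011
grip_force: 58.5
```

Run:
```python
from h import *
s=state(); c=cam('wrist','w6.png'); t=cam('top')
a=np.radians(70.8); u=np.array([np.cos(a),np.sin(a)]); v=np.array([-u[1],u[0]]); P=np.array([.4600,-.0965])
d=s['ee_pos'][:2]-P; print('tcp in press',d@u,d@v)
e=ray(c,280,240,.024)[:2]-P; print('tray end if same px',e@u,e@v)
```

```text
15.48 [ 0.4228 -0.2048  0.02  ] [-0.     0.815  0.58  -0.   ] F [ 0.7 -0.4 -1.3] w 0.011 58.5 q [-0.48  0.59  2.07  0.    0.48 -0.14]
tcp in press -0.11451643117343657 -0.000497398335086327
tray end if same px -0.09946980065020045 -0.00045687541057243654
```

View pics/w6.png

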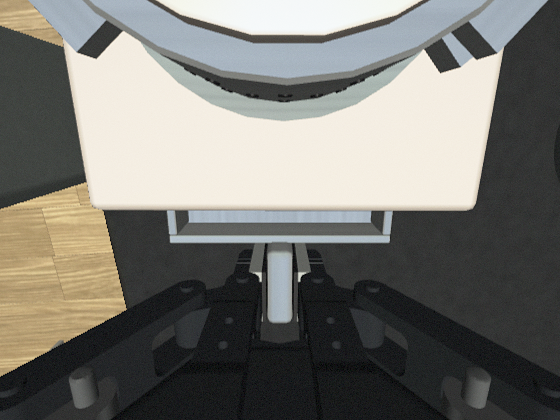

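Tray is entering straight: the end lies about 19.5 mm before the base face and there is clear space to the mould. Finish the push.

Request:
shift_gripper(
  deltas=[0.005, 0.005, 0, 0, 0, 0, 0, 0.005, 0.01, 0, 0, 0, 0, 0, 0.005, 0.014, 0, 0, 0, 0, 0, 0.005, 0.017, 0, 0, 0, 0, 0, 0.005, 0.017, 0, 0, 0, 0, 0],
)

```text
time: 16.0
ee_pos: [0.4283, -0.1896, 0.02]
tcp_rot: [-0.0, 0.815, 0.58, -0.0]
wrist_force: [-0.0, 0.4, -0.9]
width: 0.0106
grip_force: 58.5
```

Request:
shift_gripper(
  deltas=[0.005, 0.002, 0, 0, 0, 0, 0, 0.005, 0.004, 0, 0, 0, 0, 0, 0.005, 0.005, 0, 0, 0, 0, 0, 0.005, 0.005, 0, 0, 0, 0, 0, 0.005, 0.005, 0, 0, 0, 0, 0],
)

```text
time: 16.42
ee_pos: [0.4295, -0.1863, 0.0201]
tcp_rot: [0.0, 0.815, 0.579, -0.0]
wrist_force: [-3.6, -8.5, -1.5]
width: 0.0106
grip_force: 58.5
```

Run:
```python
from h import *
s=state(); c=cam('wrist','w7.png')
a=np.radians(70.8); u=np.array([np.cos(a),np.sin(a)]); v=np.array([-u[1],u[0]]); P=np.array([.4600,-.0965])
d=s['ee_pos'][:2]-P; print('tcp in press',d@u,d@v)
```

```text
16.42 [ 0.4295 -0.1863  0.0201] [ 0.     0.815  0.579 -0.   ] F [-3.6 -8.5 -1.5] w 0.0106 58.5 q [-0.43  0.59  2.07 -0.    0.48 -0.1 ]
tcp in press -0.09483659495159459 -0.0007690688662432512
```

View pics/w7.png

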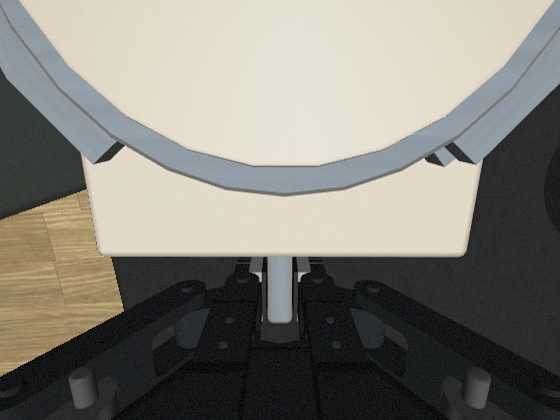

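Tray home (end hidden under base, 9 N contact at the expected position). Press slightly firmer, release, retreat.

Request:
shift_gripper(
  deltas=[0.005, 0.002, 0, 0, 0, 0, 0, 0.005, 0.004, 0, 0, 0, 0, 0, 0.005, 0.004, 0, 0, 0, 0, 0, 0.005, 0.004, 0, 0, 0, 0, 0, 0.005, -0.001, 0, 0, 0, 0, 0, 0.05, -0.001, 0, 0, 0, 0, 0, 0.05, -0.001, 0, 0, 0, 0, 0, 0.05, -0.001, 0, 0, 0, 0, 0, 0.05, -0.001, 0, 0, 0, 0, 0, 0.05, -0.001, 0, -0.02, 0, 0, 0, 0.05, -0.02, 0, -0.05, 0, 0, 0, 0.085, -0.04, 0, -0.09, 0, 0, 0, 0.085, -0.06, 0, -0.13, 0, 0, 0, 0.085, -0.06, 0, -0.17, 0, 0, 0, 0.085, -0.06, 0, -0.21, 0, 0, 0, 0.085, -0.06, 0, -0.25, 0, 0, 0, 0.085, -0.06, 0, -0.28, 0, 0, 0, 0.085, -0.06, 0, -0.3, 0, 0, 0, 0.085, -0.06, 0, -0.3, 0, 0, 0],
)

```text
time: 18.05
ee_pos: [0.4122, -0.2428, 0.325]
tcp_rot: [0.004, 0.815, 0.58, 0.002]
wrist_force: [1.1, 0.2, 0.2]
width: 0.0849
grip_force: 0.0
```

Run:
```python
from h import *
s=state(); t=cam('top','t8.png'); c=cam('wrist','w8.png')
for n,X in dict(rodtop=[.4633,-.0871,.17]).items(): print(n,proj(t,X),proj(c,X))
g=t['img'].min(axis=2); m=np.zeros(g.shape,np.uint8); m[178:255,140:246]=g[178:255,140:246]>90
for k in cv2.findContours(m,cv2.RETR_EXTERNAL,cv2.CHAIN_APPROX_NONE)[0]:
    if cv2.contourArea(k)>60:
        P=np.array([ray(t,u,v,.019)[:2] for u,v in k[:,0,:]]); (x,y),r=cv2.minEnclosingCircle((P*1000).astype(np.float32)); print(k[:,0].mean(0),x,y,r)
```

```text
18.05 [ 0.4122 -0.2428  0.325 ] [0.004 0.815 0.58  0.002] F [1.1 0.2 0.2] w 0.0849 0.0 q [-0.56  0.1   1.86  0.    1.18 -0.22]
rodtop [312.43531931 257.35589322] [276.85486012   0.47646965]
[179.62345679 243.01234568] 510.36151123046875 297.10943603515625 125.8155288696289
[219.74545455 235.83636364] 532.2999267578125 178.71168518066406 30.40975570678711
[234.22641509 194.73584906] 659.559326171875 141.24246215820312 30.426347732543945
[201.01923077 192.38461538] 664.8103637695312 242.4098358154297 30.256454467773438
[149.10619469 201.5840708 ] 633.876708984375 415.025390625 64.62963104248047
```

View pics/w8.png

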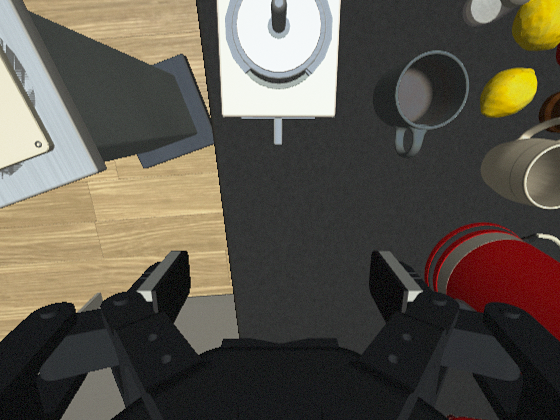

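Tray fully in (only the tongue at (278,131) sticks out), with the rod at (279,15) and the bystanders in place. Now a closer look at the rod.

Request:
shift_gripper(
  deltas=[0.085, 0.03, 0, 0, 0, 0, 0, 0.085, 0.06, 0, 0, 0, 0, 0, 0.085, 0.085, 0, 0, 0, 0, 0, 0.085, 0.085, 0, 0, 0, 0, 0, 0.085, 0.085, 0, 0, 0, 0, 0, 0.085, 0.085, 0, 0, 0, 0, 0],
)

```text
time: 18.65
ee_pos: [0.4374, -0.1615, 0.3187]
tcp_rot: [-0.001, 0.815, 0.58, -0.001]
wrist_force: [0.2, -0.3, -0.1]
width: 0.0851
grip_force: 0.0
```

Run:
```python
from h import *
s=state(); c=cam('wrist','w9.png')
p=proj(c,[.4633,-.0871,.17]); f=proj(c,[.4633,-.0871,.104]); print(p,f)
x,y=int(p[0]),int(p[1]); a=max(0,y-75); b=max(0,x-100); print('crop origin',b,a)
cv2.imwrite('pics/w9c.png',cv2.resize(c['img'][a:a+150,b:b+200],None,fx=4,fy=4,interpolation=cv2.INTER_CUBIC)[:,:,::-1])
```

```text
18.65 [ 0.4374 -0.1615  0.3187] [-0.001  0.815  0.58  -0.001] F [ 0.2 -0.3 -0.1] w 0.0851 0.0 q [-0.38  0.09  1.88 -0.    1.17 -0.04]
[280.21868484 108.02482001] [280.20431818 110.52386946]
crop origin 180 33
```

View pics/w9c.png

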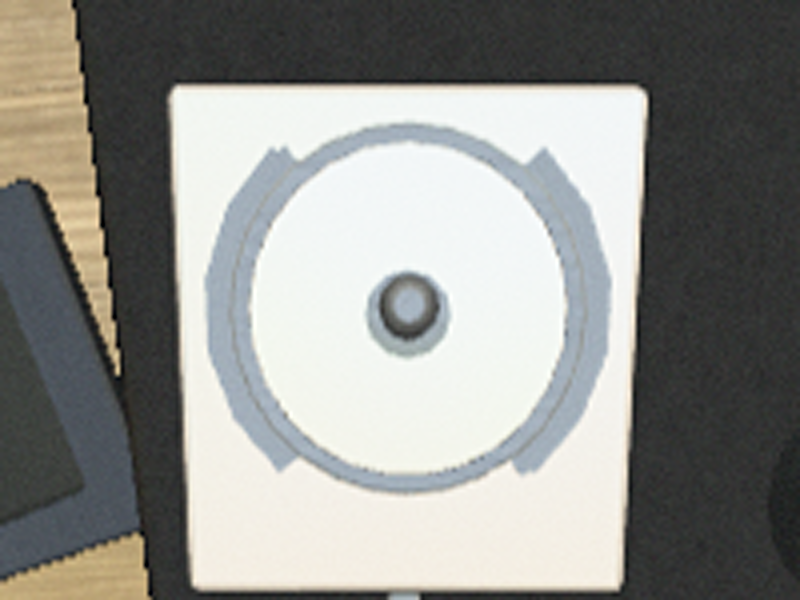

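Rod top is centred at crop (409,301), i.e. px (281.9,107.9); the mould rim is centred at (407.5,308), i.e. (281.5,109.6).

Run:
```python
from h import *
c=cam('wrist'); print(ray(c,281.9,107.9,.17),ray(c,281.5,109.6,.1)); t=cam('top')
# hover over W3 : camera needs to see it; target TCP (.64,.165)
for w in ([.665,.2425],[.66,.141],[.532,.179]): 
    u=np.array([.329,.944]); g=np.array(w)-.08*u; d,_=rel([g[0],g[1],.2]);
```

```text
[ 0.4650026 -0.0879572  0.17     ] [ 0.46532179 -0.08700369  0.1       ]
d [0.3772 0.0814 0.1194] rz None toolR [[0.33, 0.944, -0.001], [0.944, -0.33, 0.0], [-0.0, -0.001, -1.0]]
d [0.2797 0.1101 0.1193] rz None toolR [[0.33, 0.944, -0.001], [0.944, -0.33, 0.0], [-0.0, -0.001, -1.0]]
d [ 0.2734 -0.0233  0.1195] rz None toolR [[0.33, 0.944, -0.001], [0.944, -0.33, 0.0], [-0.0, -0.001, -1.0]]
```

Create ring.py:
```python
import sys
from h import *
x,y=map(float,sys.argv[1:3]); s=state(); c=cam('wrist')
p=proj(c,[x,y,.019]); hsv=cv2.cvtColor(c['img'],cv2.COLOR_RGB2GRAY); m=(hsv>95).astype(np.uint8)
best=None
for k in cv2.findContours(m,cv2.RETR_EXTERNAL,cv2.CHAIN_APPROX_NONE)[0]:
    if cv2.contourArea(k)<300: continue
    P=np.array([ray(c,u,v,.019)[:2] for u,v in k[:,0,:]]); (cx,cy),(a,b),_=cv2.fitEllipse((P*1000).astype(np.float32))
    dist=np.hypot(cx/1000-x,cy/1000-y)
    if dist<.07 and 50<a<70 and 50<b<70: print('ring',k[:,0].mean(0),cx,cy,a,b); best=(cx/1000,cy/1000)
print('pred px',p)
if best: rel([*best,.017],np.radians(-19.2))
```

```text
(no output)
```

Request:
shift_gripper(
  deltas=[0.085, 0.04, -0.003, 0, 0, 0, 0, 0.085, 0.08, -0.006, 0, 0, 0, 0, 0.085, 0.12, -0.01, 0, 0, 0, 0, 0.085, 0.16, -0.015, 0, 0, 0, 0, 0.085, 0.20, -0.02, 0.03, 0, 0, 0, 0.085, 0.24, -0.02, 0.06, 0, 0, 0, 0.085, 0.27, -0.02, 0.09, 0, 0, 0, 0.085, 0.27, -0.02, 0.11, 0, 0, 0, 0.085, 0.27, -0.02, 0.11, 0, 0, 0, 0.085, 0.27, -0.02, 0.11, 0, 0, 0, 0.085, 0.27, -0.02, 0.11, 0, 0, 0],
)

```text
time: 19.72
ee_pos: [0.5084, 0.0989, 0.2108]
tcp_rot: [0.0, 0.815, 0.579, 0.0]
wrist_force: [-0.6, -0.3, 0.7]
width: 0.0853
grip_force: 0.0
```

```bash
python3 ring.py .532 .179
```

```text
19.72 [0.5084 0.0989 0.2108] [0.    0.815 0.579 0.   ] F [-0.6 -0.3  0.7] w 0.0853 0.0 q [ 0.17  0.3   1.89 -0.    0.95  0.51]
ring [277.05357143 102.08333333] 534.1382446289062 180.48193359375 57.97092056274414 58.952484130859375
pred px [275.61050145 105.08689017]
d [ 0.0853 -0.0034  0.1945] rz -0.0012378425371031287 toolR [[0.33, 0.944, 0.002], [0.944, -0.33, 0.0], [0.001, 0.002, -1.0]]
```

Request:
shift_gripper(
  deltas=[0.085, 0.04, -0.003, 0.02, 0, 0, 0, 0.085, 0.07, -0.003, 0.05, 0, 0, 0, 0.085, 0.084, -0.003, 0.08, 0, 0, 0, 0.085, 0.084, -0.003, 0.11, 0, 0, 0, 0.085, 0.084, -0.003, 0.14, 0, 0, 0, 0.085, 0.084, -0.003, 0.16, 0, 0, 0, 0.085, 0.084, -0.003, 0.16, 0, 0, 0, 0.085, 0.084, -0.003, 0.16, 0, 0, 0],
)

```text
time: 20.43
ee_pos: [0.5334, 0.1792, 0.051]
tcp_rot: [0.0, 0.816, 0.579, 0.0]
wrist_force: [0.4, 0.5, -0.2]
width: 0.0852
grip_force: 0.0
```

Run:
```python
from h import *
state(); rel([.5335,.180,.017],np.radians(-19.2))
```

```text
20.43 [0.5334 0.1792 0.051 ] [0.    0.816 0.579 0.   ] F [ 0.4  0.5 -0.2] w 0.0852 0.0 q [ 0.3   0.61  1.86 -0.    0.67  0.64]
d [ 0.0007 -0.0002  0.034 ] rz -0.0013679478872836714 toolR [[0.33, 0.944, 0.0], [0.944, -0.33, 0.0], [0.0, 0.0, -1.0]]
```

Request:
shift_gripper(
  deltas=[0.085, 0, 0, 0.02, 0, 0, 0, 0.085, 0, 0, 0.03, 0, 0, 0, 0.085, 0, 0, 0.034, 0, 0, 0, 0.085, 0, 0, 0.034, 0, 0, 0, 0.085, 0, 0, 0.034, 0, 0, 0, 0.04, 0, 0, 0.034, 0, 0, 0, 0.04, 0, 0, 0.034, 0, 0, 0, 0.04, 0, 0, 0.034, 0, 0, 0, 0.04, 0, 0, 0.034, 0, 0, 0, 0.04, 0, 0, 0.034, 0, 0, 0, 0.04, 0, 0, 0.034, 0, 0, 0, 0.04, 0, 0, 0.034, 0, 0, 0],
)

```text
time: 21.43
ee_pos: [0.5335, 0.1803, 0.0179]
tcp_rot: [0.0, 0.815, 0.58, 0.001]
wrist_force: [-2.6, -1.9, 13.0]
width: 0.0566
grip_force: 60.6
```

Request:
shift_gripper(
  deltas=[0.04, 0, 0, -0.03, 0, 0, 0, 0.04, 0, 0, -0.06, 0, 0, 0, 0.04, 0, 0, -0.1, 0, 0, 0, 0.04, 0, 0, -0.14, 0, 0, 0, 0.04, 0, 0, -0.18, 0, 0, 0, 0.04, 0, 0, -0.205, 0, 0, 0, 0.04, 0, 0, -0.205, 0, 0, 0, 0.04, 0, 0, -0.205, 0, 0, 0],
)

```text
time: 22.1
ee_pos: [0.5332, 0.1803, 0.2225]
tcp_rot: [0.0, 0.815, 0.579, 0.002]
wrist_force: [-0.3, -0.2, -3.5]
width: 0.0564
grip_force: 65.1
```

Run:
```python
from h import *
s=state(); c=cam('wrist','w10.png'); t=cam('top'); rel([.464,-.0873,.22],np.radians(-19.2))
R=Rt(s['tcp_rot'])
for dz in (-.011,-.002): print(proj(c,s['ee_pos']+R@[0,0,dz]))
```

```text
22.1 [0.5332 0.1803 0.2225] [0.    0.815 0.579 0.002] F [-0.3 -0.2 -3.5] w 0.0564 65.1 q [0.3  0.35 1.79 0.   1.   0.64]
d [-0.2744  0.0241  0.    ] rz 0.00019882015656813579 toolR [[0.329, 0.944, -0.003], [0.944, -0.329, -0.001], [-0.002, -0.002, -1.0]]
[280.06045272 277.17227111]
[280.01675734 267.80739514]
```

View pics/w10.png

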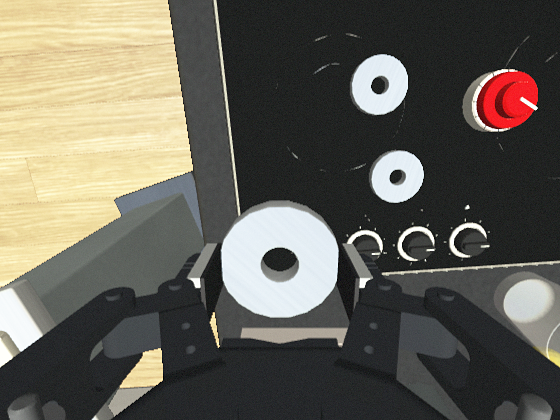

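The held ring is centred at about (280,260) with its hole at (279,263). The other two weights are at (380,84) and (397,176), not moved. I'll measure the ring's offset in the tool.

Create held.py:
```python
from h import *
def held(zoff=.001):
    s=bot.get_state(); c=cam('wrist'); R=Rt(s['tcp_rot']); z=s['ee_pos'][2]+zoff
    g=cv2.cvtColor(c['img'],cv2.COLOR_RGB2GRAY)
    roi=g[225:300,245:315]; m=(roi<90).astype(np.uint8)
    n,l,st,ce=cv2.connectedComponentsWithStats(m); 
    out=[]
    for k in cv2.findContours(m,cv2.RETR_EXTERNAL,cv2.CHAIN_APPROX_NONE)[0]:
        if 200<cv2.contourArea(k)<2500:
            P=np.array([R.T@(ray(c,u+245,v+225,z)-s['ee_pos']) for u,v in k[:,0,:]])
            e=cv2.fitEllipse((P[:,:2]*1000).astype(np.float32)); out.append(e); print('hole in tool mm (x,y)',np.round(e[0],2),'diam',np.round(e[1],2), k[:,0].mean(0)+[245,225])
    # outer: left/right/top arcs by bright mask
    mm=np.zeros(g.shape,np.uint8); mm[195:325,215:345]=(g[195:325,215:345]>150)
    ks=sorted(cv2.findContours(mm,cv2.RETR_EXTERNAL,cv2.CHAIN_APPROX_NONE)[0],key=cv2.contourArea)
    if ks:
        k=ks[-1][:,0]; P=np.array([R.T@(ray(c,u,v,z)-s['ee_pos']) for u,v in k]); e=cv2.fitEllipse((P[:,:2]*1000).astype(np.float32)); print('outer',np.round(e[0],2),np.round(e[1],2))
    return s
if __name__=='__main__': held()
```

```bash
python3 held.py
```

```text
hole in tool mm (x,y) [ 4.06 -0.19] diam [11.46 15.82] [280.12048193 259.09638554]
outer [ 1.26 -0.31] [56.72 58.56]
```

Request:
shift_gripper(
  deltas=[0.04, -0.03, 0, 0, 0, 0, 0, 0.04, -0.07, 0.005, 0, 0, 0, 0, 0.04, -0.11, 0.01, 0, 0, 0, 0, 0.04, -0.15, 0.015, 0, 0, 0, 0, 0.04, -0.19, 0.02, 0, 0, 0, 0, 0.04, -0.23, 0.024, 0, 0, 0, 0, 0.04, -0.26, 0.024, 0, 0, 0, 0, 0.04, -0.2757, 0.024, 0, 0, 0, 0, 0.04, -0.2757, 0.024, 0, 0, 0, 0, 0.04, -0.2757, 0.024, 0, 0, 0, 0, 0.04, -0.2757, 0.024, 0, 0, 0, 0],
)

```text
time: 23.17
ee_pos: [0.4644, -0.0876, 0.22]
tcp_rot: [-0.001, 0.815, 0.579, -0.001]
wrist_force: [0.7, 0.4, -2.4]
width: 0.0563
grip_force: 65.1
```

Run:
```python
from held import *
held(); state(); rel([.4636,-.0885,.19],np.radians(-19.2))
```

```text
outer [ 7.88 -0.3 ] [63.82 69.37]
23.22 [ 0.4646 -0.0874  0.2203] [-0.001  0.815  0.58  -0.   ] F [-0.5  0.1 -2.2] w 0.056 65.1 q [-0.21  0.23  1.97  0.    0.94  0.12]
d [-0.0014 -0.0006  0.0303] rz 0.0007354233209646566 toolR [[0.328, 0.945, -0.001], [0.945, -0.328, 0.001], [0.0, -0.002, -1.0]]
```

Request:
shift_gripper(
  deltas=[0.04, -0.0014, -0.0006, 0.015, 0, 0, 0, 0.04, -0.0014, -0.0006, 0.03, 0, 0, 0, 0.04, -0.0014, -0.0006, 0.04, 0, 0, 0, 0.04, -0.0014, -0.0006, 0.045, 0, 0, 0, 0.04, -0.0014, -0.0006, 0.05, 0, 0, 0, 0.04, -0.0014, -0.0006, 0.05, 0, 0, 0, 0.04, -0.0014, -0.0006, 0.05, 0, 0, 0],
)

```text
time: 23.8
ee_pos: [0.464, -0.0891, 0.1711]
tcp_rot: [0.0, 0.815, 0.58, 0.0]
wrist_force: [0.1, -0.5, -2.4]
width: 0.056
grip_force: 65.1
```

```bash
python3 -c "
from h import *
s=state();print(s['torque']);rel([.4636,-.0885,.117])"
```

```text
23.8 [ 0.464  -0.0891  0.1711] [0.    0.815 0.58  0.   ] F [ 0.1 -0.5 -2.4] w 0.056 65.1 q [-0.21  0.3   2.01 -0.    0.83  0.12]
[ 0.05724513  0.01647797 -0.01627188]
d [ 0.0005 -0.0005  0.0541] rz None toolR [[0.328, 0.945, 0.0], [0.945, -0.328, -0.0], [-0.0, 0.0, -1.0]]
```

Threaded with no contact force. Lower further.

Request:
shift_gripper(
  deltas=[0.04, 0, 0, 0.015, 0, 0, 0, 0.04, 0, 0, 0.03, 0, 0, 0, 0.04, 0, 0, 0.04, 0, 0, 0, 0.04, 0, 0, 0.047, 0, 0, 0, 0.04, 0, 0, 0.051, 0, 0, 0, 0.04, 0, 0, 0.053, 0, 0, 0, 0.04, 0, 0, 0.053, 0, 0, 0, 0.04, 0, 0, 0.053, 0, 0, 0],
)

```text
time: 24.47
ee_pos: [0.464, -0.0894, 0.1184]
tcp_rot: [0.0, 0.815, 0.579, 0.0]
wrist_force: [1.0, -0.0, -2.0]
width: 0.0562
grip_force: 65.1
```

```bash
python3 -c "
from h import *
s=state();print(s['torque'])"
```

```text
24.47 [ 0.464  -0.0894  0.1184] [0.    0.815 0.579 0.   ] F [ 1. -0. -2.] w 0.0562 65.1 q [-0.22  0.4   2.04 -0.    0.7   0.12]
[ 0.0010472  -0.03283329 -0.02333123]
```

Request:
shift_gripper(
  deltas=[0.04, 0, 0, 0.0015, 0, 0, 0, 0.04, 0, 0, 0.002, 0, 0, 0, 0.04, 0, 0, 0.002, 0, 0, 0, 0.085, 0, 0, 0.002, 0, 0, 0, 0.085, 0, 0, 0.002, 0, 0, 0, 0.085, 0, 0, 0.002, 0, 0, 0, 0.085, 0, 0, 0.002, 0, 0, 0, 0.085, 0, 0, 0.002, 0, 0, 0, 0.085, 0, 0, -0.02, 0, 0, 0, 0.085, 0, 0, -0.05, 0, 0, 0, 0.085, 0, 0, -0.09, 0, 0, 0, 0.085, 0, 0, -0.12, 0, 0, 0, 0.085, 0, 0, -0.13, 0, 0, 0, 0.085, 0, 0, -0.13, 0, 0, 0],
)

```text
time: 25.63
ee_pos: [0.4655, -0.0897, 0.2509]
tcp_rot: [0.002, 0.815, 0.579, 0.002]
wrist_force: [0.5, -0.5, -0.5]
width: 0.0848
grip_force: 0.0
```

Run:
```python
from h import *
s=state(); w=cam('wrist'); 
for p in ([.66,.141],[.665,.2425]):
    u=np.array([.329,.944]); g=np.array(p)-.08*u; rel([*g,.21])
```

```text
25.63 [ 0.4655 -0.0897  0.2509] [0.002 0.815 0.579 0.002] F [ 0.5 -0.5 -0.5] w 0.0848 0.0 q [-0.22  0.18  1.95 -0.    1.01  0.12]
d [0.202  0.109  0.0392] rz None toolR [[0.329, 0.944, 0.003], [0.944, -0.329, -0.001], [0.0, 0.003, -1.0]]
d [0.2995 0.0804 0.0392] rz None toolR [[0.329, 0.944, 0.003], [0.944, -0.329, -0.001], [0.0, 0.003, -1.0]]
```

Request:
shift_gripper(
  deltas=[0.085, 0.03, 0.015, 0, 0, 0, 0, 0.085, 0.065, 0.035, 0, 0, 0, 0, 0.085, 0.1, 0.055, 0, 0, 0, 0, 0.085, 0.135, 0.073, 0, 0, 0, 0, 0.085, 0.17, 0.092, 0.02, 0, 0, 0, 0.085, 0.202, 0.109, 0.04, 0, 0, 0, 0.085, 0.202, 0.109, 0.04, 0, 0, 0, 0.085, 0.202, 0.109, 0.04, 0, 0, 0, 0.085, 0.202, 0.109, 0.04, 0, 0, 0],
)

```text
time: 26.43
ee_pos: [0.6315, 0.0654, 0.2056]
tcp_rot: [-0.001, 0.815, 0.58, -0.002]
wrist_force: [0.1, -0.9, 1.2]
width: 0.0852
grip_force: 0.0
```

```bash
python3 ring.py .660 .141
```

```text
26.43 [0.6315 0.0654 0.2056] [-0.001  0.815  0.58  -0.002] F [ 0.1 -0.9  1.2] w 0.0852 0.0 q [ 0.08  0.48  1.63 -0.    1.04  0.42]
ring [283.56470588 104.01176471] 661.7600708007812 142.81446838378906 58.09490966796875 58.98044204711914
pred px [282.5327247  107.20430166]
d [0.0837 0.0032 0.1897] rz -0.00016175130221918188 toolR [[0.329, 0.944, -0.003], [0.944, -0.329, -0.0], [-0.001, -0.002, -1.0]]
```

Request:
shift_gripper(
  deltas=[0.085, 0.04, 0.003, 0.02, 0, 0, 0, 0.085, 0.07, 0.003, 0.05, 0, 0, 0, 0.085, 0.0845, 0.003, 0.08, 0, 0, 0, 0.085, 0.0845, 0.003, 0.11, 0, 0, 0, 0.085, 0.0845, 0.003, 0.14, 0, 0, 0, 0.085, 0.0845, 0.003, 0.16, 0, 0, 0, 0.085, 0.0845, 0.003, 0.16, 0, 0, 0, 0.085, 0.0845, 0.003, 0.16, 0, 0, 0],
)

```text
time: 27.15
ee_pos: [0.6629, 0.1432, 0.0481]
tcp_rot: [-0.0, 0.815, 0.579, -0.001]
wrist_force: [-0.2, -0.3, 0.5]
width: 0.085
grip_force: 0.0
```

Run:
```python
from h import *
state(); rel([.6615,.143,.017],np.radians(-19.2))
```

```text
27.15 [0.6629 0.1432 0.0481] [-0.     0.815  0.579 -0.001] F [-0.2 -0.3  0.5] w 0.085 0.0 q [ 0.2   0.74  1.59 -0.    0.82  0.53]
d [-0.0006 -0.0012  0.0311] rz -0.0011852563402918737 toolR [[0.33, 0.944, -0.002], [0.944, -0.33, -0.0], [-0.001, -0.001, -1.0]]
```

Request:
shift_gripper(
  deltas=[0.085, 0, -0.001, 0.02, 0, 0, 0, 0.085, 0, -0.001, 0.028, 0, 0, 0, 0.085, 0, -0.001, 0.031, 0, 0, 0, 0.085, 0, -0.001, 0.031, 0, 0, 0, 0.085, 0, -0.001, 0.031, 0, 0, 0, 0.04, 0, -0.001, 0.031, 0, 0, 0, 0.04, 0, -0.001, 0.031, 0, 0, 0, 0.04, 0, -0.001, 0.031, 0, 0, 0, 0.04, 0, -0.001, 0.031, 0, 0, 0, 0.04, 0, -0.001, 0.031, 0, 0, 0, 0.04, 0, -0.001, 0.031, 0, 0, 0, 0.04, 0, -0.001, 0.031, 0, 0, 0],
)

```text
time: 28.15
ee_pos: [0.6631, 0.145, 0.0191]
tcp_rot: [0.0, 0.815, 0.579, 0.0]
wrist_force: [-4.7, -0.7, 12.0]
width: 0.056
grip_force: 60.8
```

Request:
shift_gripper(
  deltas=[0.04, 0, 0, -0.03, 0, 0, 0, 0.04, 0, 0, -0.06, 0, 0, 0, 0.04, 0, 0, -0.1, 0, 0, 0, 0.04, 0, 0, -0.14, 0, 0, 0, 0.04, 0, 0, -0.18, 0, 0, 0, 0.04, 0, 0, -0.205, 0, 0, 0, 0.04, 0, 0, -0.205, 0, 0, 0, 0.04, 0, 0, -0.205, 0, 0, 0],
)

```text
time: 28.82
ee_pos: [0.6633, 0.1449, 0.2238]
tcp_rot: [0.001, 0.815, 0.579, 0.001]
wrist_force: [-0.3, -0.1, -3.9]
width: 0.0556
grip_force: 64.2
```

Run:
```python
from held import *
held(); rel([.464,-.0892,.22],np.radians(-19.2))
```

```text
hole in tool mm (x,y) [1.59 0.58] diam [11.16 12.93] [281.10810811 263.91891892]
outer [-0.85 -0.28] [56.02 57.89]
d [-0.286  -0.1102  0.0017] rz 0.00012842184884331864 toolR [[0.329, 0.944, -0.001], [0.944, -0.329, -0.0], [-0.0, -0.001, -1.0]]
```

Request:
shift_gripper(
  deltas=[0.04, -0.03, -0.01, 0, 0, 0, 0, 0.04, -0.065, -0.025, 0, 0, 0, 0, 0.04, -0.1, -0.04, 0, 0, 0, 0, 0.04, -0.135, -0.055, 0, 0, 0, 0, 0.04, -0.17, -0.07, 0, 0, 0, 0, 0.04, -0.205, -0.085, 0, 0, 0, 0, 0.04, -0.24, -0.1, 0, 0, 0, 0, 0.04, -0.27, -0.11, 0, 0, 0, 0, 0.04, -0.284, -0.11, 0, 0, 0, 0, 0.04, -0.284, -0.11, 0, 0, 0, 0, 0.04, -0.284, -0.11, 0, 0, 0, 0, 0.04, -0.284, -0.11, 0, 0, 0, 0],
)

```text
time: 29.87
ee_pos: [0.4653, -0.0867, 0.221]
tcp_rot: [-0.001, 0.815, 0.579, -0.001]
wrist_force: [0.0, -0.9, -2.3]
width: 0.0555
grip_force: 64.3
```

Run:
```python
from held import *
state(); held(); rel([.4647,-.0873,.17],np.radians(-19.2))
```

```text
29.87 [ 0.4653 -0.0867  0.221 ] [-0.001  0.815  0.579 -0.001] F [ 0.  -0.9 -2.3] w 0.0555 64.3 q [-0.21  0.23  1.97  0.    0.95  0.13]
outer [ 7.03 -0.27] [63.54 71.9 ]
d [-0.001  -0.0004  0.0512] rz 0.0007022158759626418 toolR [[0.328, 0.945, -0.002], [0.945, -0.328, 0.001], [-0.0, -0.002, -1.0]]
```

Request:
shift_gripper(
  deltas=[0.04, -0.001, -0.0004, 0.015, 0, 0, 0, 0.04, -0.001, -0.0004, 0.03, 0, 0, 0, 0.04, -0.001, -0.0004, 0.04, 0, 0, 0, 0.04, -0.001, -0.0004, 0.045, 0, 0, 0, 0.04, -0.001, -0.0004, 0.05, 0, 0, 0, 0.04, -0.001, -0.0004, 0.05, 0, 0, 0, 0.04, -0.001, -0.0004, 0.05, 0, 0, 0],
)

```text
time: 30.5
ee_pos: [0.465, -0.0879, 0.1721]
tcp_rot: [-0.0, 0.815, 0.579, -0.0]
wrist_force: [-0.1, -0.4, -2.2]
width: 0.0561
grip_force: 64.3
```

```bash
python3 -c "
from h import *
s=state();print(s['torque'])"
```

```text
30.5 [ 0.465  -0.0879  0.1721] [-0.     0.815  0.579 -0.   ] F [-0.1 -0.4 -2.2] w 0.0561 64.3 q [-0.21  0.3   2.01 -0.    0.83  0.12]
[-0.00709893 -0.01820084 -0.02835649]
```

Request:
shift_gripper(
  deltas=[0.04, 0, 0, 0.012, 0, 0, 0, 0.04, 0, 0, 0.024, 0, 0, 0, 0.04, 0, 0, 0.033, 0, 0, 0, 0.04, 0, 0, 0.038, 0, 0, 0, 0.04, 0, 0, 0.04, 0, 0, 0, 0.04, 0, 0, 0.041, 0, 0, 0, 0.04, 0, 0, 0.041, 0, 0, 0],
)

```text
time: 31.08
ee_pos: [0.4649, -0.088, 0.1312]
tcp_rot: [0.0, 0.815, 0.579, 0.0]
wrist_force: [0.7, 2.7, -4.5]
width: 0.0559
grip_force: 64.2
```

Request:
shift_gripper(
  deltas=[0.085, 0, 0, 0, 0, 0, 0, 0.085, 0, 0, 0, 0, 0, 0, 0.085, 0, 0, 0, 0, 0, 0, 0.085, 0, 0, 0, 0, 0, 0, 0.085, 0, 0, 0, 0, 0, 0, 0.085, 0, 0, -0.02, 0, 0, 0, 0.085, 0, 0, -0.05, 0, 0, 0, 0.085, 0, 0, -0.09, 0, 0, 0, 0.085, 0, 0, -0.12, 0, 0, 0, 0.085, 0, 0, -0.12, 0, 0, 0, 0.085, 0, 0, -0.12, 0, 0, 0],
)

```text
time: 32.0
ee_pos: [0.4659, -0.0884, 0.2529]
tcp_rot: [0.002, 0.815, 0.579, 0.002]
wrist_force: [0.2, 0.4, -0.2]
width: 0.0852
grip_force: 0.0
```

Run:
```python
from h import *
s=state(); u=np.array([.329,.944]); g=np.array([.665,.2425])-.08*u; rel([*g,.21])
```

```text
32.0 [ 0.4659 -0.0884  0.2529] [0.002 0.815 0.579 0.002] F [ 0.2  0.4 -0.2] w 0.0852 0.0 q [-0.21  0.18  1.94 -0.    1.01  0.12]
d [0.298  0.079  0.0435] rz None toolR [[0.329, 0.944, 0.005], [0.944, -0.329, -0.001], [0.001, 0.005, -1.0]]
```

Request:
shift_gripper(
  deltas=[0.085, 0.035, 0.01, 0, 0, 0, 0, 0.085, 0.07, 0.02, 0, 0, 0, 0, 0.085, 0.105, 0.03, 0, 0, 0, 0, 0.085, 0.14, 0.04, 0, 0, 0, 0, 0.085, 0.175, 0.05, 0, 0, 0, 0, 0.085, 0.21, 0.06, 0, 0, 0, 0, 0.085, 0.245, 0.07, 0.02, 0, 0, 0, 0.085, 0.28, 0.079, 0.04, 0, 0, 0, 0.085, 0.298, 0.079, 0.044, 0, 0, 0, 0.085, 0.298, 0.079, 0.044, 0, 0, 0, 0.085, 0.298, 0.079, 0.044, 0, 0, 0, 0.085, 0.298, 0.079, 0.044, 0, 0, 0],
)

```text
time: 33.0
ee_pos: [0.6365, 0.1665, 0.2066]
tcp_rot: [-0.0, 0.815, 0.579, -0.001]
wrist_force: [0.0, -0.5, 1.4]
width: 0.085
grip_force: 0.0
```

```bash
python3 ring.py .665 .2425
```

```text
33.0 [0.6365 0.1665 0.2066] [-0.     0.815  0.579 -0.001] F [ 0.  -0.5  1.4] w 0.085 0.0 q [ 0.24  0.51  1.58 -0.    1.06  0.57]
ring [283.02352941 103.53529412] 667.005615234375 244.49453735351562 58.33374786376953 58.914180755615234
pred px [281.8073295  106.97836204]
d [0.084  0.0029 0.1901] rz -0.0006671404717661922 toolR [[0.329, 0.944, -0.001], [0.944, -0.329, -0.0], [-0.001, -0.0, -1.0]]
```

Request:
shift_gripper(
  deltas=[0.085, 0.04, 0.002, 0.02, 0, 0, 0, 0.085, 0.07, 0.002, 0.05, 0, 0, 0, 0.085, 0.083, 0.002, 0.08, 0, 0, 0, 0.085, 0.083, 0.002, 0.11, 0, 0, 0, 0.085, 0.083, 0.002, 0.14, 0, 0, 0, 0.085, 0.083, 0.002, 0.16, 0, 0, 0, 0.085, 0.083, 0.002, 0.16, 0, 0, 0, 0.085, 0.083, 0.002, 0.16, 0, 0, 0],
)

```text
time: 33.72
ee_pos: [0.6661, 0.2437, 0.0471]
tcp_rot: [-0.0, 0.815, 0.579, -0.001]
wrist_force: [-0.3, 0.8, 0.2]
width: 0.0847
grip_force: 0.0
```

Run:
```python
from h import *
state(); rel([.667,.2445,.017],np.radians(-19.2))
```

```text
33.72 [0.6661 0.2437 0.0471] [-0.     0.815  0.579 -0.001] F [-0.3  0.8  0.2] w 0.0847 0.0 q [ 0.33  0.77  1.51 -0.    0.86  0.67]
d [0.0011 0.0006 0.0301] rz -0.0012379789200345215 toolR [[0.33, 0.944, -0.001], [0.944, -0.33, -0.001], [-0.001, -0.001, -1.0]]
```

Request:
shift_gripper(
  deltas=[0.085, 0, 0, 0.02, 0, 0, 0, 0.085, 0, 0, 0.028, 0, 0, 0, 0.085, 0, 0, 0.03, 0, 0, 0, 0.085, 0, 0, 0.03, 0, 0, 0, 0.085, 0, 0, 0.03, 0, 0, 0, 0.04, 0, 0, 0.03, 0, 0, 0, 0.04, 0, 0, 0.03, 0, 0, 0, 0.04, 0, 0, 0.03, 0, 0, 0, 0.04, 0, 0, 0.03, 0, 0, 0, 0.04, 0, 0, 0.03, 0, 0, 0, 0.04, 0, 0, 0.03, 0, 0, 0, 0.04, 0, 0, 0.03, 0, 0, 0],
)

```text
time: 34.72
ee_pos: [0.6673, 0.2453, 0.0192]
tcp_rot: [0.0, 0.815, 0.579, 0.001]
wrist_force: [-1.5, -1.8, 10.6]
width: 0.0557
grip_force: 61.2
```

Request:
shift_gripper(
  deltas=[0.04, 0, 0, -0.03, 0, 0, 0, 0.04, 0, 0, -0.06, 0, 0, 0, 0.04, 0, 0, -0.1, 0, 0, 0, 0.04, 0, 0, -0.14, 0, 0, 0, 0.04, 0, 0, -0.18, 0, 0, 0, 0.04, 0, 0, -0.205, 0, 0, 0, 0.04, 0, 0, -0.205, 0, 0, 0, 0.04, 0, 0, -0.205, 0, 0, 0],
)

```text
time: 35.38
ee_pos: [0.6671, 0.2454, 0.2241]
tcp_rot: [0.001, 0.815, 0.579, 0.002]
wrist_force: [-0.1, 0.4, -3.0]
width: 0.0558
grip_force: 64.2
```

Run:
```python
from held import *
held(); rel([.4647,-.0878,.22],np.radians(-19.2))
```

```text
hole in tool mm (x,y) [ 3.43 -0.08] diam [11.45 16.52] [280.82022472 260.6741573 ]
outer [-1.13  1.59] [55.16 65.8 ]
d [-0.3804 -0.0807  0.0019] rz 0.00017156828306341687 toolR [[0.329, 0.944, -0.001], [0.944, -0.329, -0.0], [-0.0, -0.001, -1.0]]
```

Request:
shift_gripper(
  deltas=[0.04, -0.03, -0.006, 0, 0, 0, 0, 0.04, -0.068, -0.014, 0, 0, 0, 0, 0.04, -0.106, -0.022, 0, 0, 0, 0, 0.04, -0.144, -0.03, 0, 0, 0, 0, 0.04, -0.182, -0.038, 0, 0, 0, 0, 0.04, -0.22, -0.046, 0, 0, 0, 0, 0.04, -0.258, -0.054, 0, 0, 0, 0, 0.04, -0.296, -0.062, 0, 0, 0, 0, 0.04, -0.334, -0.07, 0, 0, 0, 0, 0.04, -0.365, -0.081, 0, 0, 0, 0, 0.04, -0.381, -0.081, 0, 0, 0, 0, 0.04, -0.381, -0.081, 0, 0, 0, 0, 0.04, -0.381, -0.081, 0, 0, 0, 0, 0.04, -0.381, -0.081, 0, 0, 0, 0],
)

```text
time: 36.6
ee_pos: [0.4645, -0.0876, 0.221]
tcp_rot: [-0.001, 0.815, 0.579, -0.001]
wrist_force: [0.3, 0.7, -2.5]
width: 0.0555
grip_force: 64.3
```

Run:
```python
from h import *
state(); rel([.4643,-.0886,.17],np.radians(-19.2))
```

```text
36.6 [ 0.4645 -0.0876  0.221 ] [-0.001  0.815  0.579 -0.001] F [ 0.3  0.7 -2.5] w 0.0555 64.3 q [-0.21  0.23  1.97  0.    0.95  0.12]
d [-0.001   0.0002  0.051 ] rz -0.00019712208852529223 toolR [[0.329, 0.944, -0.002], [0.944, -0.329, 0.001], [0.0, -0.002, -1.0]]
```

Request:
shift_gripper(
  deltas=[0.04, -0.0005, 0, 0.015, 0, 0, 0, 0.04, -0.0005, 0, 0.03, 0, 0, 0, 0.04, -0.0005, 0, 0.04, 0, 0, 0, 0.04, -0.0005, 0, 0.045, 0, 0, 0, 0.04, -0.0005, 0, 0.05, 0, 0, 0, 0.04, -0.0005, 0, 0.05, 0, 0, 0, 0.04, -0.0005, 0, 0.05, 0, 0, 0],
)

```text
time: 37.18
ee_pos: [0.4648, -0.0884, 0.1721]
tcp_rot: [-0.0, 0.815, 0.579, -0.0]
wrist_force: [-0.7, -0.8, -2.1]
width: 0.0558
grip_force: 64.3
```

```bash
python3 -c "
from h import *
s=state();print(s['torque'])"
```

```text
37.18 [ 0.4648 -0.0884  0.1721] [-0.     0.815  0.579 -0.   ] F [-0.7 -0.8 -2.1] w 0.0558 64.3 q [-0.21  0.3   2.01  0.    0.83  0.12]
[ 0.0001825   0.00799784 -0.02795426]
```

Threaded. Stack level now 0.130; target TCP ≈ 0.144.

Request:
shift_gripper(
  deltas=[0.04, 0, 0, 0.012, 0, 0, 0, 0.04, 0, 0, 0.02, 0, 0, 0, 0.04, 0, 0, 0.025, 0, 0, 0, 0.04, 0, 0, 0.027, 0, 0, 0, 0.04, 0, 0, 0.028, 0, 0, 0, 0.04, 0, 0, 0.028, 0, 0, 0],
)

```text
time: 37.68
ee_pos: [0.4646, -0.0886, 0.1441]
tcp_rot: [-0.0, 0.815, 0.579, -0.0]
wrist_force: [-0.2, 0.5, -3.0]
width: 0.0556
grip_force: 64.3
```

Request:
shift_gripper(
  deltas=[0.085, 0, 0, 0, 0, 0, 0, 0.085, 0, 0, 0, 0, 0, 0, 0.085, 0, 0, 0, 0, 0, 0, 0.085, 0, 0, 0, 0, 0, 0, 0.085, 0, 0, 0, 0, 0, 0, 0.085, 0, 0, -0.02, 0, 0, 0, 0.085, 0, 0, -0.05, 0, 0, 0, 0.085, -0.04, 0, -0.09, 0, 0, 0, 0.085, -0.08, 0, -0.12, 0, 0, 0, 0.085, -0.12, 0, -0.15, 0, 0, 0, 0.085, -0.16, 0, -0.15, 0, 0, 0, 0.085, -0.19, 0, -0.15, 0, 0, 0, 0.085, -0.19, 0, -0.15, 0, 0, 0, 0.085, -0.19, 0, -0.15, 0, 0, 0],
)

```text
time: 38.85
ee_pos: [0.4015, -0.271, 0.2951]
tcp_rot: [0.001, 0.816, 0.578, 0.0]
wrist_force: [-0.3, -0.0, -0.2]
width: 0.0852
grip_force: 0.0
```

Run:
```python
from h import *
s=state(); a=cam('scene','s20.png'); b=cam('top','t20.png'); 
A=cv2.resize(a['img'][160:320,130:420],(800,441),interpolation=cv2.INTER_CUBIC)[:440]
cv2.imwrite('pics/f20.png',A[:,:,::-1])
B=b['img']; g=B.min(axis=2); m=np.zeros(g.shape,np.uint8); m[100:255,70:300]=g[100:255,70:300]>110
for k in cv2.findContours(m,cv2.RETR_EXTERNAL,cv2.CHAIN_APPROX_NONE)[0]:
    if cv2.contourArea(k)>40: print(k[:,0].mean(0).round(),cv2.contourArea(k),cv2.boundingRect(k))
```

```text
38.85 [ 0.4015 -0.271   0.2951] [0.001 0.816 0.578 0.   ] F [-0.3 -0.  -0.2] w 0.0852 0.0 q [-0.62  0.14  1.88 -0.    1.12 -0.28]
[108. 247.] 1048.5 (70, 231, 88, 24)
[295. 243.] 187.0 (287, 229, 13, 26)
[253. 234.] 166.5 (245, 227, 16, 15)
[145. 233.] 111.0 (70, 210, 151, 45)
[259. 214.] 163.0 (252, 207, 15, 15)
[265. 194.] 157.0 (258, 187, 15, 15)
[142. 202.] 1311.0 (121, 181, 43, 42)
[271. 175.] 156.0 (264, 168, 15, 15)
[298. 158.] 45.5 (294, 150, 6, 16)
[277. 201.] 42.0 (261, 148, 33, 107)
[166. 109.] 2234.0 (94, 100, 135, 34)
```

View pics/f20.png

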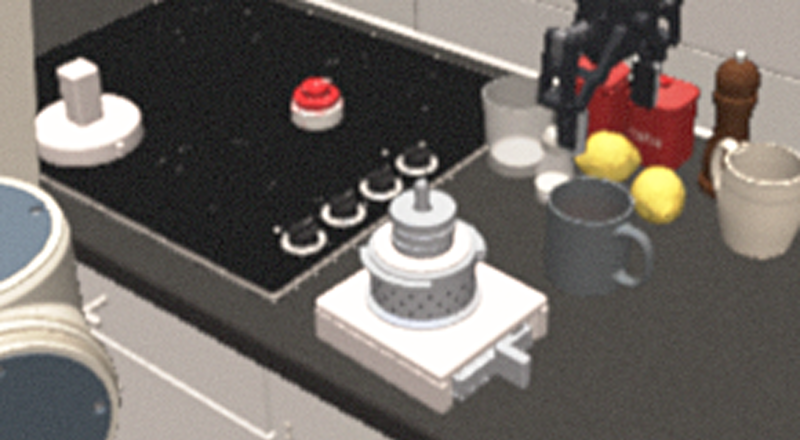

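All three weights sit flat on the rod (stack at (422,220)). The cover stands on the hob at (88,135), and the tray is in with only its tongue at (515,355) showing. I'll check numerically that the tray is flush; no more pictures.

Run:
```python
from h import *
c=cam('wrist'); a=np.radians(70.8); u=np.array([np.cos(a),np.sin(a)]); v=np.array([-u[1],u[0]]); P=np.array([.4600,-.0965])
g=cv2.cvtColor(c['img'],cv2.COLOR_RGB2GRAY)
f=lambda x,y,z: proj(c,[*(P+u*x+v*y),z])
print('tongue end exp',f(-.115,0,.036),'base top edge',f(-.08,0,.044),'tray end top',f(-.08,.03,.024))
x=int(round(f(-.115,0,.036)[0])); print(x,g[20:120:1,x].tolist()); 
x=int(round(f(-.08,.03,.024)[0])); print(x,g[20:120,x].tolist())
```

```text
tongue end exp [278.37149354 122.42681056] base top edge [278.28702839  92.05438002] tray end top [254.46315263  93.57035226]
278 [237, 255, 255, 254, 254, 254, 254, 254, 254, 254, 254, 254, 254, 254, 255, 255, 199, 121, 193, 206, 208, 206, 208, 191, 131, 78, 64, 67, 72, 57, 53, 76, 68, 59, 70, 163, 213, 202, 199, 210, 193, 177, 245, 255, 254, 254, 254, 254, 254, 254, 254, 254, 254, 254, 254, 254, 254, 254, 254, 254, 254, 254, 254, 254, 254, 254, 254, 254, 254, 255, 251, 231, 175, 135, 166, 199, 211, 205, 206, 207, 206, 212, 207, 209, 207, 209, 209, 207, 207, 204, 208, 208, 206, 205, 208, 206, 207, 208, 207, 208]
254 [254, 254, 254, 254, 254, 255, 255, 250, 133, 162, 210, 211, 207, 203, 208, 196, 157, 113, 64, 62, 69, 67, 67, 69, 66, 79, 157, 212, 213, 208, 207, 208, 190, 175, 242, 255, 254, 254, 254, 254, 254, 254, 254, 254, 254, 254, 254, 254, 254, 254, 254, 254, 254, 254, 254, 254, 254, 254, 254, 254, 254, 254, 254, 254, 254, 254, 254, 254, 254, 254, 252, 233, 174, 134, 192, 194, 107, 65, 61, 59, 61, 60, 61, 64, 60, 67, 65, 64, 67, 63, 63, 59, 62, 61, 58, 58, 64, 64, 64, 59]
```

```bash
python3 -c "
from h import *
c=cam('wrist'); g=cv2.cvtColor(c['img'],cv2.COLOR_RGB2GRAY); print(g[115:132,278].tolist())
a=np.radians(70.8); u=np.array([np.cos(a),np.sin(a)]); P=np.array([.46,-.0965]); print(proj(c,[*(P-.08*u),0]),ray(c,278,122,.036))
state(); print(bot.close_job())"
```

```text
[204, 206, 206, 206, 208, 207, 208, 206, 196, 163, 107, 54, 61, 64, 62, 62, 63]
[278.71436704  95.7146661 ] [ 0.4218312  -0.20364456  0.036     ]
39.05 [ 0.4021 -0.267   0.2936] [-0.001  0.815  0.58  -0.   ] F [0.3 0.  0.3] w 0.0846 0.0 q [-0.61  0.15  1.88  0.    1.12 -0.28]
the job is handed in; nothing more can be done
None
```

The job is handed in at 39 s: the cover is unlocked and standing upright on the hob, the tray is home in the bay, and all three weights found lie flat on the rod. I viewed 15 pictures, one over the limit of 14.

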